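Set out the turned hubs on the inspection tray

ROBOT

A 6-joint arm with a two-finger parallel gripper is mounted at the origin on the work surface. World frame = base frame: x ahead of the robot, y to its left, z up, the work surface at z = 0. Lengths are in m, angles in rad, forces in N, time in s.
With the tool pointing down it reaches from about 0.25 to 0.775 m from the base axis. Payload 4 kg.
Tool frame: the origin (TCP) lies midway between the tips of the shut fingers; the grasp point (between the pads) lies 19 mm behind it (grip_point_offset is the distance from the TCP to the grasp point, in m); z points along the fingers, y is the line along which they close (so a half turn about z gives the same grasp; the last joint's range is limited). The gripper opens to 94 mm and grips with 3 to 60 N. Pads are 16 mm wide; open, the fingers measure 119 mm over their backs; the gripper's body (75 mm by 177 mm) begins 78 mm behind the grasp point.
Start: joints at [-1.214, 0.087, 1.371, -0, 1.684, -0.103], TCP at [0.244, -0.493, 0.206] pointing down, gripper open.
Joint ranges: [-3.1, 3.1], [-0.76, 2.03], [0.27, 2.55], [-1.08, 4.22], [0.17, 2.65], [-2.57, 2.57]. Speed limits (rad/s): [2.79, 2.79, 3.14, 3.14, 3.14, 3.14].

INTERFACE

Orientations are given as [roll, pitch, yaw] about the fixed x, y, z axes, in that order (R = Rz(yaw) Ry(pitch) Rx(roll)).
In Python, from bench import * gives the robot as it stands.
- The arm moves only by the tool carry_out, never from a script. Its argument "commands" is a list of rows, each a list of 6 numbers: the shift along the tool's x, y, z in m, then the turn, a rotation vector about the tool's x, y, z in rad. In form: [[tx, ty, tz, rx, ry, rz], ...]. A call has exactly 5 rows; each row is the pose to reach, as a shift and turn from the pose commanded when the call began, along the tool's axes at that moment; what a row does not reach only later rows make up. A row lasts 1/10 s, in which the tool goes at most 50 mm and 8.59 degrees, less where a joint would pass 70% of its speed; a pose out of reach is approached as far as the arm can. A call with a gripper value outside its range is refused whole. "jaw" is the opening, from 0 (shut) to 1 (fully open), set as the call begins (left out, the last holds). The fingers move at their own pace and stop on an object; the grip force is fixed at half the most. Time passes only in rows, so rows that repeat a pose let the fingers close, or fill a call up. It gives the time, the measured TCP pose, the force, the opening and the grip force at its end, in the units of the state.
- get_obs(): the state, without advancing time (a new reading comes with each control period).
- snapshot(name): name is "scene" or "top" or "wrist"; returns a dict with "img" (420x560x3 uint8, red, green, blue), "range_z" (420x560 float32, m along the optical axis (not along the pixel's ray), 0 where there is no reading), "fx", "fy", "cx", "cy" (pixels), "R" (3x3) and "t" (3): a world point X has camera coordinates R X + t. Camera axes: x right, y down, z forward; pixel columns grow to the right and rows downward; lengths in m; the calibration is good to about 2 mm. A picture is of the moment at which its call begins.
- close_job(): hands the job in; it is judged then, once.
The state is a dict: "time": time; "joint_positions": joint angles; "qvel": joint speeds; "joint_torque": joint torques, N m; "tool_pos": TCP position; "ee_rot": TCP orientation; "wrist_force": force on the tool from outside, world axes, zero at the start; "wrist_torque": the same for the moment, N m; "width": finger opening in m; "finger_force": force on a finger pad.
Only numpy, scipy, OpenCV 4.12 (cv2) and the standard library are available. Lean on these libraries where they do the work, as an engineer would, in place of code of your own. Each camera call takes 0.05 s, during which the arm holds its last target. There are 200 camera calls.

TASK

First clear the inspection tray by hanging the empty carry basket by its handle on the two-prong hook of the post; then pull open the top drawer of the cabinet. Take every hub out of the drawer and spread them all over the tray in one layer, standing upright on their flanges with at least 3 cm clear between neighbours, then push the emptied drawer fully shut. Do not disturb the screwdriver, the mouse or the valve block.

Things in the scene. Friction and masses are not known exactly. Their poses are not given: they have to be found in the camera images.
- basket: loose grey open plastic basket, 100 (its x) x 150 (its y) x 55 mm high, 250 g, with a fixed upright aluminium bail: uprights at its two y ends carry a straight square bar, 12 x 12 mm, 148 mm long, along its y over the middle. Total height 150 mm. Origin: centre of its underside; z up. Starts standing in the tray
- basket_handle (a point): middle of the basket's handle bar (bar 6 mm to either side), 144 mm above the basket's underside
- hook: fixed aluminium post 40 x 40 mm, 250 mm high, on a foot 100 mm square (origin: centre of its underside; z up). On top of its front, the -x side, a plate 100 mm wide (face 32 mm from the post's axis, z 220 to 250 mm) carries two parallel steel prongs of 10 mm round bar pointing to -x, 38 mm to either side of the middle (66 mm clear between)
- hook_seat (a point): midway between the prongs' valleys, at the height of their top there (220 mm), 90 mm in front of the post's axis. From here each prong rises gently to the plate and steeply to its tip, 22 mm farther out, 250 mm high at its top. A handle bar hung along the hook's y across both valleys has its middle 6 to 9 mm above this point
- tray: fixed shallow aluminium tray, 240 (its x) x 300 (its y) mm outside, 5 mm floor, 5 mm rim walls 14 mm high in all. Origin: centre of its underside; z up
- tray_in (a point): centre of the tray's inner floor, 5 mm above its underside; inner area 230 (x) x 290 (y) mm
- cabinet: fixed grey bench cabinet, 300 (its x, depth) x 290 (its y, width) x 170 mm high, two drawers one above the other, fronts on its -x side. Origin: centre of its underside; z up. The drawers slide out along its -x; their fronts are 15 mm thick, so the fixed body's front edge lies 135 mm in front of the origin
- cabinet_drawer0 (a joint): opening of the top drawer in m: 0 shut, 0.214 fully open; slides with 1 to 2 N, stays where left. Inner floor 95 mm above the table, walls 53 mm above that (front panel 63 mm), 248 mm apart. Shut, the hubs' part of the inside runs from 129 mm in front of the cabinet's origin to a low batten (16 mm high) 40 mm behind it; the outer face is 150 mm in front
- cabinet_drawer0_handle (a point): middle of the top drawer's handle: level round steel bar 11 mm thick, 120 mm long along the cabinet's y, 35 mm in front of the drawer's face (29 mm free behind it), 38 mm below the cabinet's top; can be pinched from above. Standoffs 51 mm to either side join it to the face. Moves with the drawer
- hub1: one of 4 to 6 alike red-brown turned plastic hubs (None if absent): a round flange 64 mm in diameter and 16 mm thick with a boss 30 mm in diameter on top, 50 mm tall in all, about 120 g. Origin: centre of its underside; z up along its axis. It starts upright in the top drawer
- hub2: one of 4 to 6 alike red-brown turned plastic hubs (None if absent): a round flange 64 mm in diameter and 16 mm thick with a boss 30 mm in diameter on top, 50 mm tall in all, about 120 g. Origin: centre of its underside; z up along its axis. It starts upright in the top drawer
- hub3: one of 4 to 6 alike red-brown turned plastic hubs (None if absent): a round flange 64 mm in diameter and 16 mm thick with a boss 30 mm in diameter on top, 50 mm tall in all, about 120 g. Origin: centre of its underside; z up along its axis. It starts upright in the top drawer
- hub4: one of 4 to 6 alike red-brown turned plastic hubs (None if absent): a round flange 64 mm in diameter and 16 mm thick with a boss 30 mm in diameter on top, 50 mm tall in all, about 120 g. Origin: centre of its underside; z up along its axis. It starts upright in the top drawer
- hub5: one of 4 to 6 alike red-brown turned plastic hubs (None if absent): a round flange 64 mm in diameter and 16 mm thick with a boss 30 mm in diameter on top, 50 mm tall in all, about 120 g. Origin: centre of its underside; z up along its axis. It starts upright in the top drawer
- hub6: one of 4 to 6 alike red-brown turned plastic hubs (None if absent): a round flange 64 mm in diameter and 16 mm thick with a boss 30 mm in diameter on top, 50 mm tall in all, about 120 g. Origin: centre of its underside; z up along its axis. It starts upright in the top drawer
- screwdriver: bystander: loose screwdriver, 190 mm long, lying beyond the tray; leave alone
- mouse: bystander: loose black computer mouse, 105 x 62 x 32 mm; leave alone
- valves: bystander: loose pneumatic valve block, 60 x 100 x 67 mm, aluminium with three black valves; leave alone

How it is judged:
By the outcome, as a careful person would: the job done as asked, in the order asked, and still so for the second after the job is handed in, with the robot touching nothing.
Of hub1, hub2, hub3, hub4, hub5, hub6 only 4 to 6 are there at a start; the rules pass over those that are not, and their reading is None.
At some moment in a run one of hub1, hub2, hub3, hub4, hub5, hub6 may be knocked a few centimetres aside while the robot is not near it.
It also fails if it takes over 210 s, if anything falls off the work surface, if the arm or the gripper's body presses on something with over 40 N, if the wrist force passes 120 N, or if a joint passes its speed limit or range.

## Working session

There is one attempt and no reset: what is moved stays moved. The work goes in short steps, Python scripts to look and compute and a tool call to move; the robot and the scene stay as the last step left them, time stands still between calls to the robot, and variables do not carry over. Pictures are saved under pics/ and viewed, at most 14 in all, crops included, and the job is handed in when it is done.

Besides the shell and the picture viewer there is one more tool, called after "Call:" as a command line: name --pt "numbers of a row" for each row, then --argument value for the rest. carry_out: Moves the arm, as the interface text tells. Its arguments: {"type":"object","properties":{"commands":{"type":"array","items":{"type":"array","items":{"type":"number"}}},"jaw":{"type":"number"}},"required":["commands"]}

```bash
ls; mkdir -p pics; python3 - <<'E'
from bench import *
import cv2,numpy as np,pickle
o=get_obs();print({k:np.round(v,3) for k,v in o.items()})
for n in ("scene","top"):
    s=snapshot(n);pickle.dump(s,open(n+".pkl","wb"));cv2.imwrite(f"pics/{n}0.png",s["img"][:,:,::-1])
    print(n,s["fx"],s["cx"],s["cy"],np.round(s["R"],3).tolist(),np.round(s["t"],3), np.round(-s["R"].T@s["t"],3))
E
```

```text
pics
{'time': np.float64(0.0), 'joint_positions': array([-1.214,  0.088,  1.372, -0.   ,  1.684, -0.103]), 'qvel': array([ 0.001, -0.   , -0.   ,  0.001,  0.   , -0.   ]), 'joint_torque': array([-1.0000e-03, -3.4018e+01, -3.0243e+01,  7.2000e-02,  3.3000e-02,
       -0.0000e+00]), 'tool_pos': array([ 0.244, -0.492,  0.204]), 'ee_rot': array([-3.139, -0.   ,  0.46 ]), 'wrist_force': array([ 0.97 , -0.655, -0.213]), 'wrist_torque': array([-0.016, -0.01 , -0.026]), 'finger_force': np.float64(0.0), 'width': np.float64(0.094)}
scene 472.295573209958 277.8604114595925 210.54762688770708 [[-0.635, 0.772, 0.014], [0.473, 0.403, -0.784], [-0.611, -0.491, -0.621]] [ 0.368 -0.196  1.779] [1.413 0.669 0.946]
top 536.1093402226563 275.0073481347383 211.52566393921907 [[0.019, -1.0, -0.005], [-0.987, -0.018, -0.158], [0.158, 0.008, -0.987]] [0.024 0.632 1.75 ] [0.347 0.022 1.828]
```

View pics/scene0.png

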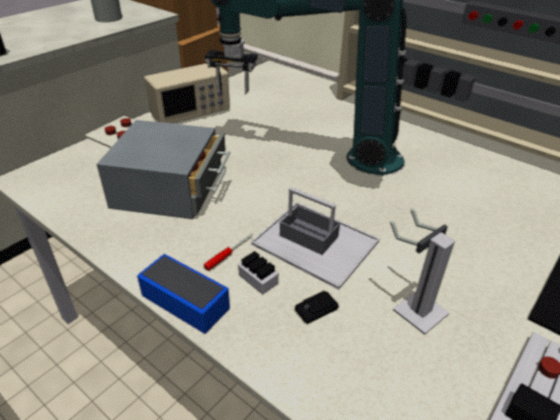

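View pics/top0.png

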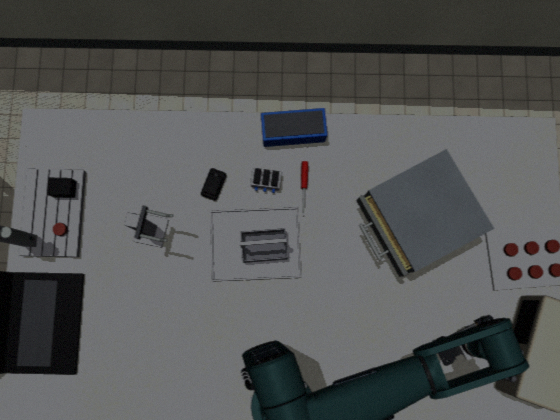

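The scene picture shows the basket on the tray at about (310,230), the hook at (420,270) and the cabinet at (165,165). The top picture shows the tray at (255,245), the hook post at (148,222), and the cabinet at (425,215) with its front facing down-left.

```bash
cat > h.py <<'E'
import numpy as np,cv2,pickle
def cloud(s):
    v,u=np.mgrid[0:420,0:560]; z=s["range_z"]
    c=np.stack([(u-s["cx"])/s["fx"]*z,(v-s["cy"])/s["fy"]*z,z],-1)
    P=(c-s["t"])@s["R"]; P[z<=0]=np.nan; return P
def ray(s,u,v,h):
    o=-s["R"].T@s["t"]; d=s["R"].T@np.array([(u-s["cx"])/s["fx"],(v-s["cy"])/s["fy"],1]); return o+d*(h-o[2])/d[2]
def proj(s,X):
    c=s["R"]@np.array(X)+s["t"]; return s["fx"]*c[0]/c[2]+s["cx"],s["fy"]*c[1]/c[2]+s["cy"]
def rect(p): # centre,size,angle
    r=cv2.minAreaRect((p[:,:2]*1000).astype(np.float32)); return np.round(r[0],1),np.round(r[1],1),round(r[2],2)
E
python3 - <<'E'
from h import *
s=pickle.load(open("top.pkl","rb"));P=cloud(s);Q=cloud(pickle.load(open("scene.pkl","rb")))
def sel(P,x0,x1,y0,y1,z0,z1):
    m=(P[...,0]>x0)&(P[...,0]<x1)&(P[...,1]>y0)&(P[...,1]<y1)&(P[...,2]>z0)&(P[...,2]<z1);return P[m]
for n,C in (("top",P),("scene",Q)):
    print(n)
    for nm,b in dict(table=(.2,.3,0,.2,-.02,.02),bar=(.15,.45,-.1,.25,.135,.16),body=(.15,.45,-.1,.25,.03,.07),cab=(.1,.7,-.75,-.2,.162,.18),cabhandle=(.1,.5,-.6,-.2,.12,.145),hookall=(.15,.5,.25,.6,.2,.27),posttop=(.15,.5,.25,.6,.246,.256),tray=(.1,.6,-.2,.3,.003,.018)).items():
        p=sel(C,*b)
        if len(p)>5: print(nm,len(p),p.mean(0).round(4),*rect(p))
# tray via image: brightness edges
big=cv2.resize(s["img"][150:290,110:310],None,fx=4,fy=4,interpolation=cv2.INTER_CUBIC)
cv2.imwrite("pics/t1.png",cv2.convertScaleAbs(big[:,:,::-1],alpha=1.6))
big=cv2.resize(s["img"][140:290,340:500],None,fx=4,fy=4,interpolation=cv2.INTER_CUBIC)
cv2.imwrite("pics/t2.png",cv2.convertScaleAbs(big[:,:,::-1],alpha=1.6))
E
```

```text
top
table 1807 [ 2.501e-01  1.013e-01 -2.000e-04] [250.2  99.8] [ 99.7 199.7] 0.2
bar 16 [0.203  0.0708 0.1487] [201.3  72.4] [  5.7 104.9] 19.01
cab 6739 [ 0.5697 -0.4679  0.1699] [ 422.2 -552.1] [751.2 321.2] 29.68
cabhandle 133 [ 0.4699 -0.3312  0.1352] [ 467.4 -339.2] [132.3  43.2] 55.81
tray 6889 [0.3975 0.0647 0.0069] [350.1  49.9] [499.7 499.7] 0.04
scene
table 1072 [ 0.2504  0.1037 -0.0018] [249.8 100.2] [199.5  98.9] 89.82
bar 258 [0.2029 0.074  0.148 ] [198.7  72.2] [ 29.9 122.6] 25.01
cab 3353 [ 0.5768 -0.46    0.1686] [ 432.4 -564. ] [759.7 288.1] 29.05
cabhandle 115 [ 0.4677 -0.3466  0.134 ] [ 474.4 -342.5] [122.3  53.2] 54.51
tray 2420 [0.488  0.1163 0.0069] [350.   51.7] [493.6 499.8] 89.66
```

View pics/t1.png

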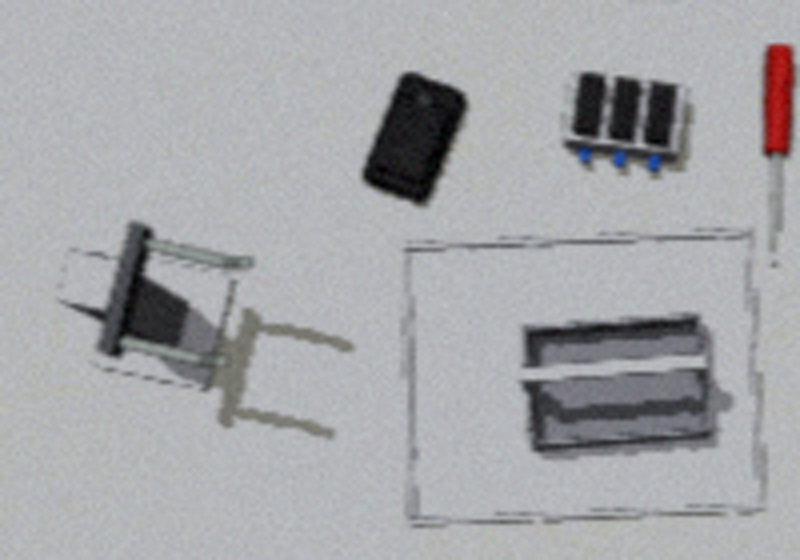

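View pics/t2.png

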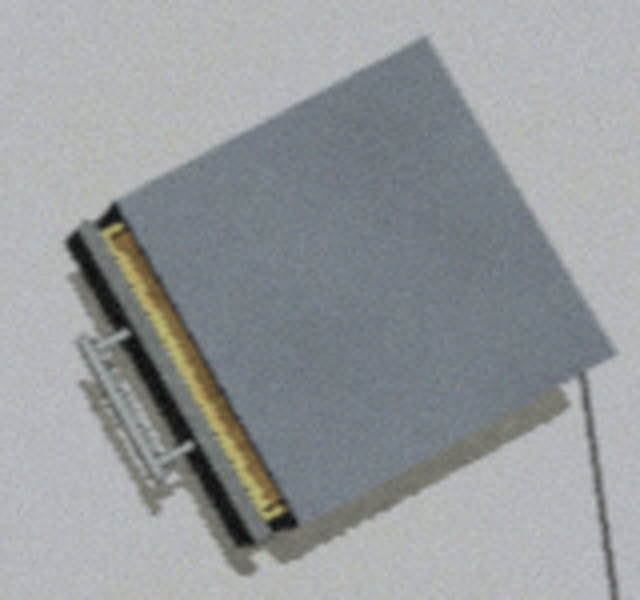

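The tray crop shows the tray corners at (405,248), (752,233), (765,510) and (412,523). The basket bar runs (522,375) to (708,362), and the hook prongs point right from a plate spanning (140,225) to (110,352). The cabinet crop shows the top drawer ajar, body-top corners at (118,203), (427,38), (615,353) and (297,525), and the handle from (85,340) to (155,475).

```bash
python3 - <<'E'
from h import *
s=pickle.load(open("top.pkl","rb"));P=cloud(s);Q=cloud(pickle.load(open("scene.pkl","rb")))
def R1(u,v,h): return ray(s,110+(u-1.5)/4,150+(v-1.5)/4,h)
def R2(u,v,h): return ray(s,340+(u-1.5)/4,140+(v-1.5)/4,h)
def show(n,pts):
    pts=np.array(pts)[:,:2]*1000; print(n,pts.round(0).tolist(),'c',pts.mean(0).round(1),'len',[round(float(np.linalg.norm(pts[i]-pts[i-1]))) for i in range(len(pts))],'ang',[round(float(np.degrees(np.arctan2(*(pts[i]-pts[i-1])[::-1]))),1) for i in range(len(pts))])
show('tray',[R1(*p,.012) for p in [(405,248),(752,233),(765,510),(412,523)]])
show('bar',[R1(*p,.150) for p in [(522,375),(708,362)]])
show('prong far',[R1(*p,.245) for p in [(250,262),(225,362)]])
show('plate',[R1(*p,.25) for p in [(140,225),(110,352)]])
show('cab',[R2(*p,.17) for p in [(118,203),(427,38),(615,353),(297,525)]])
show('handle',[R2(*p,.137) for p in [(88,340),(158,475)]])
show('front outer top',[R2(*p,.158) for p in [(85,222),(265,540)]])
for n,C in (("top",P),("scene",Q)):
    def sel(x0,x1,y0,y1,z0,z1):
        m=(C[...,0]>x0)&(C[...,0]<x1)&(C[...,1]>y0)&(C[...,1]<y1)&(C[...,2]>z0)&(C[...,2]<z1);return C[m]
    p=sel(.22,.45,-.02,.16,.135,.165)
    if len(p):print(n,'bar',len(p),p.mean(0).round(4),*rect(p))
    p=sel(.25,.55,.2,.6,.2,.27)
    if len(p):print(n,'hook',len(p),p.mean(0).round(4),*rect(p),p.min(0),p.max(0))
    p=sel(.2,.6,-.5,-.15,.12,.145)
    print('drawer hi',n,len(p),*rect(p))
    p=sel(.25,.7,-.75,-.2,.162,.18);print('cab',n,*rect(p))
    p=sel(.38,.7,.0,.35,.02,.09);print('bystanders',p.min(0).round(3),p.max(0).round(3))
E
```

```text
tray [[633.0, 257.0], [651.0, -41.0], [415.0, -55.0], [399.0, 242.0]] c [524.6 100.9] len [234, 298, 236, 297] ang [3.6, -86.4, -176.6, 93.2]
bar [[512.0, 143.0], [525.0, -3.0]] c [518.3  70.3] len [146, 146] ang [95.1, -84.9]
prong far [[583.0, 342.0], [508.0, 357.0]] c [545.7 349.6] len [77, 77] ang [-11.1, 168.9]
plate [[609.0, 425.0], [513.0, 442.0]] c [561.2 433.2] len [97, 97] ang [-9.9, 170.1]
cab [[685.0, -259.0], [823.0, -506.0], [573.0, -645.0], [435.0, -395.0]] c [ 629.1 -451.3] len [284, 283, 286, 285] ang [28.4, -60.7, -151.1, 118.9]
handle [[580.0, -240.0], [474.0, -295.0]] c [ 527.1 -267.5] len [119, 119] ang [27.1, -152.9]
front outer top [[672.0, -235.0], [424.0, -373.0]] c [ 547.7 -304. ] len [283, 283] ang [29.0, -151.0]
top hook 195 [0.526  0.4217 0.2374] [529.  414.1] [126.  38.] 84.61 [0.50461381 0.35277885 0.20288468] [0.54975853 0.47545461 0.25838342]
drawer hi top 333 [ 506.2 -312.1] [211.5  73.1] 33.91
cab top [ 478.3 -520.2] [622.2 321.2] 29.68
bystanders [0.401 0.    0.02 ] [0.7   0.292 0.08 ]
scene bar 6 [0.2211 0.0292 0.151 ] [221.2  28.9] [ 1.7 28.4] 1.2
scene hook 235 [0.5237 0.4077 0.2342] [529.3 409.8] [116.7  35.1] 85.03 [0.50756824 0.35295762 0.21001222] [0.54970214 0.46664592 0.25161125]
drawer hi scene 294 [ 512.  -311.8] [212.4  74.7] 40.19
cab scene [ 491.6 -531.1] [624.3 288.1] 29.05
bystanders [0.464 0.    0.02 ] [0.7   0.287 0.09 ]
```

```bash
cat > plan.py <<'E'
# usage: plan.py x y z yawdeg ncalls [x y z yaw n ...]; keeps commanded pose in cmd.json ; mm & deg
import sys,json,os,numpy as np
c=json.load(open("cmd.json")) if os.path.exists("cmd.json") else [244,-493,206,26.4]
a=list(map(float,sys.argv[1:]))
for i in range(0,len(a),5):
    t=a[i:i+4]; n=int(a[i+4])
    for k in range(n):
        d=(np.array(t)-c)/(n-k); th=np.radians(c[3])
        s=[np.cos(th)*d[0]+np.sin(th)*d[1], np.sin(th)*d[0]-np.cos(th)*d[1], -d[2]]
        s=np.round(s)/1000; r=round(-np.radians(d[3]),2)
        print("fifth:",np.round(s/5,4).tolist(),"total:",s.tolist(),"rz",r)
        x,y=s[0]*1000,s[1]*1000
        c=[c[0]+np.cos(th)*x+np.sin(th)*y, c[1]+np.sin(th)*x-np.cos(th)*y, c[2]-s[2]*1000, c[3]-np.degrees(r)]
print("cmd",np.round(c,1)); json.dump(list(map(float,c)),open("cmd.json","w"))
E
python3 plan.py 440 -130 240 60 2  518 70 240 95 1
```

```text
fifth: [0.0336, -0.0238, -0.0034] total: [0.168, -0.119, -0.017] rz -0.29
fifth: [0.0392, -0.0132, -0.0034] total: [0.196, -0.066, -0.017] rz -0.3
fifth: [0.0424, -0.0062, -0.0] total: [0.212, -0.031, -0.0] rz -0.61
cmd [518.3  69.6 240.   95.2]
```

Call:
carry_out --pt "0.034 -0.024 -0.003 0 0 -0.06" --pt "0.067 -0.048 -0.007 0 0 -0.12" --pt "0.101 -0.071 -0.01 0 0 -0.17" --pt "0.134 -0.095 -0.014 0 0 -0.23" --pt "0.168 -0.119 -0.017 0 0 -0.29" --jaw 1

```text
time: 0.6
tool_pos: [0.3421, -0.3101, 0.2222]
ee_rot: [-3.141, -0.0, 0.752]
wrist_force: [1.0, -0.2, 0.6]
width: 0.0937
finger_force: 0.0
```

Call:
carry_out --pt "0.039 -0.013 -0.003 0 0 -0.06" --pt "0.078 -0.026 -0.007 0 0 -0.12" --pt "0.118 -0.04 -0.01 0 0 -0.18" --pt "0.157 -0.053 -0.014 0 0 -0.24" --pt "0.196 -0.066 -0.017 0 0 -0.3"

```text
time: 1.1
tool_pos: [0.4406, -0.1281, 0.2393]
ee_rot: [-3.141, 0.0, 1.052]
wrist_force: [-0.1, 0.7, 0.0]
width: 0.094
finger_force: 0.0
```

Call:
carry_out --pt "0.042 -0.006 0 0 0 -0.12" --pt "0.085 -0.012 0 0 0 -0.24" --pt "0.127 -0.018 0 0 0 -0.37" --pt "0.17 -0.025 0 0 0 -0.49" --pt "0.212 -0.031 0 0 0 -0.61"

```text
time: 1.6
tool_pos: [0.519, 0.0714, 0.239]
ee_rot: [-3.141, 0.0, 1.665]
wrist_force: [0.2, 0.1, 0.7]
width: 0.0938
finger_force: 0.0
```

Call:
carry_out --pt "0 0 0 0 0 0" --pt "0 0 0 0 0 0" --pt "0 0 0 0 0 0" --pt "0 0 0 0 0 0" --pt "0 0 0 0 0 0"

```text
time: 2.1
tool_pos: [0.5187, 0.0683, 0.2397]
ee_rot: [3.141, 0.0, 1.658]
wrist_force: [0.3, 0.2, 0.5]
width: 0.0941
finger_force: 0.0
```

```bash
python3 - <<'E'
from bench import *
from h import *
s=snapshot("wrist");pickle.dump(s,open("w.pkl","wb"));cv2.imwrite("pics/w1.png",s["img"][:,:,::-1])
print(s["fx"],np.round(-s["R"].T@s["t"],3),np.round(s["R"],2).tolist())
P=cloud(s);m=(P[...,2]>.135)&(P[...,2]<.16)&(P[...,0]>.45)&(P[...,0]<.6);p=P[m];print(len(p),rect(p),p.mean(0),np.median(p[:,2]))
E
```

```text
350.5364335461589 [0.511 0.148 0.419] [[1.0, 0.09, -0.0], [0.08, -0.96, 0.27], [0.02, -0.27, -0.96]]
2836 (array([518.6,  72.5]), array([ 12. , 147.5]), 5.44) [0.51822506 0.07842366 0.15530357] 0.15537883006184677
```

View pics/w1.png

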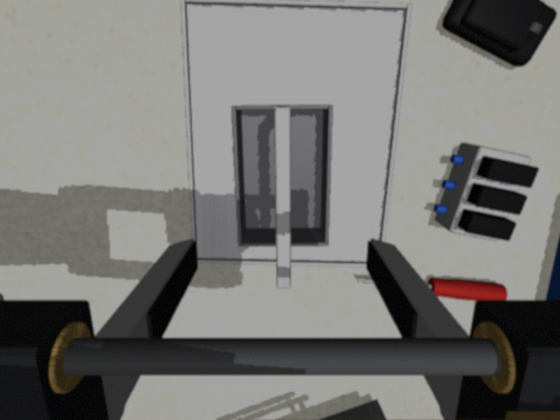

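The wrist picture shows the handle bar along x≈283, rows 108–285, between the open fingers. The measured bar top is 0.155 m and its size 12 x 148 mm, both as expected.

```bash
python3 - <<'E'
from h import *
for n in ("top","scene"):
    C=cloud(pickle.load(open(n+".pkl","rb")))
    m=(abs(C[...,0]-.56)<.12)&(abs(C[...,1]-.41)<.12)&(C[...,2]>.2)&(C[...,2]<.27)
    p=C[m];print(n,len(p),rect(p))
    f=np.array([-.18,-.984]);q=(p[:,:2]-[.566,.460])@np.c_[f,[-.984,.18]]
    for a,b in ((.02,.045),(.045,.07),(.07,.085),(.085,.10),(.10,.125)):
        k=(q[:,0]>a)&(q[:,0]<b)
        for sgn in (1,-1):
            kk=k&(sgn*q[:,1]>0)
            if kk.sum():print(a,sgn,kk.sum(),q[kk].mean(0).round(4),q[kk].max(0).round(3),q[kk].min(0).round(3),'z',np.percentile(p[kk,2],[5,50,95]).round(3))
E
python3 plan.py 518.6 72.5 130 95.4 1
```

```text
top 575 (array([557.7, 413.2]), array([136.7,  99.4]), 79.7)
0.02 1 117 [0.0294 0.0264] [0.045 0.049] [0.02 0.  ] z [0.224 0.247 0.255]
0.02 -1 111 [ 0.0293 -0.0258] [ 0.043 -0.   ] [ 0.02 -0.05] z [0.228 0.245 0.255]
0.045 1 27 [0.0567 0.0378] [0.068 0.043] [0.046 0.033] z [0.224 0.228 0.237]
0.045 -1 33 [ 0.0569 -0.038 ] [ 0.07  -0.033] [ 0.045 -0.043] z [0.221 0.23  0.237]
0.07 1 19 [0.0768 0.0381] [0.084 0.042] [0.07  0.033] z [0.218 0.224 0.231]
0.07 -1 17 [ 0.0774 -0.0374] [ 0.085 -0.033] [ 0.07  -0.042] z [0.215 0.223 0.228]
0.085 1 14 [0.0914 0.0385] [0.098 0.043] [0.086 0.033] z [0.217 0.224 0.233]
0.085 -1 11 [ 0.0919 -0.0369] [ 0.099 -0.034] [ 0.085 -0.041] z [0.219 0.225 0.236]
0.1 1 14 [0.1089 0.0386] [0.116 0.042] [0.101 0.035] z [0.239 0.247 0.253]
0.1 -1 14 [ 0.1092 -0.0376] [ 0.116 -0.034] [ 0.101 -0.042] z [0.237 0.246 0.254]
scene 1187 (array([561.3, 414.1]), array([137.4, 102.4]), 80.57)
0.02 1 69 [0.0278 0.0257] [0.045 0.048] [0.02 0.  ] z [0.231 0.247 0.25 ]
0.02 -1 135 [ 0.0269 -0.0365] [ 0.044 -0.001] [ 0.02  -0.054] z [0.225 0.246 0.249]
0.045 1 40 [0.0571 0.0326] [0.07  0.038] [0.045 0.029] z [0.22  0.226 0.231]
0.045 -1 45 [ 0.0575 -0.0429] [ 0.07  -0.038] [ 0.045 -0.047] z [0.22  0.226 0.23 ]
0.07 1 25 [0.0768 0.0333] [0.084 0.038] [0.07 0.03] z [0.213 0.22  0.224]
0.07 -1 26 [ 0.0781 -0.0426] [ 0.085 -0.036] [ 0.071 -0.047] z [0.215 0.22  0.223]
0.085 1 40 [0.0927 0.0336] [0.1   0.037] [0.085 0.03 ] z [0.215 0.223 0.234]
0.085 -1 41 [ 0.0933 -0.042 ] [ 0.1   -0.036] [ 0.085 -0.047] z [0.213 0.224 0.235]
0.1 1 35 [0.1061 0.034 ] [0.115 0.04 ] [0.1  0.03] z [0.232 0.241 0.247]
0.1 -1 36 [ 0.1058 -0.042 ] [ 0.114 -0.035] [ 0.1   -0.046] z [0.232 0.24  0.247]
fifth: [0.0006, 0.0002, 0.022] total: [0.003, 0.001, 0.11] rz -0.0
cmd [519.   72.7 130.   95.2]
```

Call:
carry_out --pt "0.001 0 0.022 0 0 0" --pt "0.001 0 0.044 0 0 0" --pt "0.002 0 0.066 0 0 0" --pt "0.002 0.001 0.088 0 0 0" --pt "0.003 0.001 0.11 0 0 0"

```text
time: 2.65
tool_pos: [0.5197, 0.0718, 0.1288]
ee_rot: [3.141, 0.0, 1.658]
wrist_force: [0.7, -0.2, 0.2]
width: 0.094
finger_force: 0.0
```

Call:
carry_out --pt "0 0 0 0 0 0" --pt "0 0 0 0 0 0" --pt "0 0 0 0 0 0" --pt "0 0 0 0 0 0" --pt "0 0 0 0 0 0" --jaw 0

```text
time: 3.15
tool_pos: [0.5203, 0.0725, 0.1307]
ee_rot: [3.139, 0.0, 1.66]
wrist_force: [-0.3, 0.9, 0.4]
width: 0.0574
finger_force: 0.0
```

Call:
carry_out --pt "0 0 0 0 0 0" --pt "0 0 0 0 0 0" --pt "0 0 0 0 0 0" --pt "0 0 0 0 0 0" --pt "0 0 0 0 0 0"

```text
time: 3.65
tool_pos: [0.5196, 0.0726, 0.1294]
ee_rot: [-3.141, 0.0, 1.66]
wrist_force: [-0.0, 0.2, 0.0]
width: 0.0173
finger_force: 0.0
```

```bash
python3 plan.py 519 72.7 256 95.2 1 532 273 256 169.7 2 550 371.5 256 169.7 1 550 371.5 212 169.7 1
```

```text
fifth: [-0.0, -0.0, -0.0252] total: [-0.0, -0.0, -0.126] rz -0.0
fifth: [0.0198, 0.003, -0.0] total: [0.099, 0.015, -0.0] rz -0.65
fifth: [0.0138, 0.0146, -0.0] total: [0.069, 0.073, -0.0] rz -0.65
fifth: [0.0, 0.02, -0.0] total: [0.0, 0.1, -0.0] rz -0.0
fifth: [0.0, 0.0, 0.0088] total: [0.0, 0.0, 0.044] rz -0.0
cmd [550.4 371.2 212.  169.6]
```

Fingers close at about 80 mm/s; I'll finish closing, then lift.

Call:
carry_out --pt "0 0 0 0 0 0" --pt "0 0 0 0 0 0" --pt "0 0 0 0 0 0" --pt "0 0 0 0 0 0" --pt "0 0 0 0 0 0"

```text
time: 4.15
tool_pos: [0.5195, 0.0726, 0.1293]
ee_rot: [-3.141, -0.0, 1.66]
wrist_force: [-0.6, -0.3, -0.9]
width: 0.0115
finger_force: 30.0
```

Call:
carry_out --pt "0 0 -0.02 0 0 0" --pt "0 0 -0.045 0 0 0" --pt "0 0 -0.075 0 0 0" --pt "0 0 -0.105 0 0 0" --pt "0 0 -0.126 0 0 0"

```text
time: 4.65
tool_pos: [0.52, 0.0725, 0.257]
ee_rot: [3.14, 0.0, 1.66]
wrist_force: [0.6, 0.3, -3.5]
width: 0.0118
finger_force: 30.0
```

Call:
carry_out --pt "0.02 0.003 0 0 0 -0.13" --pt "0.04 0.006 0 0 0 -0.26" --pt "0.059 0.009 0 0 0 -0.39" --pt "0.079 0.012 0 0 0 -0.52" --pt "0.099 0.015 0 0 0 -0.65"

```text
time: 5.15
tool_pos: [0.5256, 0.1731, 0.2543]
ee_rot: [-3.14, -0.001, 2.315]
wrist_force: [0.1, -1.0, -3.1]
width: 0.012
finger_force: 30.0
```

Call:
carry_out --pt "0.014 0.015 0 0 0 -0.13" --pt "0.028 0.029 0 0 0 -0.26" --pt "0.041 0.044 0 0 0 -0.39" --pt "0.055 0.058 0 0 0 -0.52" --pt "0.069 0.073 0 0 0 -0.65"

```text
time: 5.65
tool_pos: [0.533, 0.2733, 0.2542]
ee_rot: [-3.14, -0.002, 2.965]
wrist_force: [0.0, -0.0, -2.8]
width: 0.0118
finger_force: 30.0
```

Call:
carry_out --pt "0 0 0 0 0 0" --pt "0 0 0 0 0 0" --pt "0 0 0 0 0 0" --pt "0 0 0 0 0 0" --pt "0 0 0 0 0 0"

```text
time: 6.15
tool_pos: [0.5334, 0.2719, 0.2556]
ee_rot: [-3.141, 0.0, 2.958]
wrist_force: [-0.0, -0.3, -2.9]
width: 0.0116
finger_force: 30.0
```

```bash
python3 - <<'E'
from bench import *
from h import *
a=snapshot("scene");
c=np.hstack([cv2.resize(a["img"][130:340,200:480],None,fx=2.8,fy=2.8)]);cv2.imwrite("pics/s2.png",c[:,:,::-1])
for n in("top","scene"):
    C=cloud(snapshot(n)); m=(abs(C[...,0]-.53)<.1)&(abs(C[...,1]-.27)<.05)&(C[...,2]>.26)&(C[...,2]<.29)
    p=C[m];print(len(p),rect(p) if len(p)>3 else 0)
E
```

```text
87 (array([532.5, 269.7]), array([ 12.9, 147.1]), 79.66)
378 (array([535.7, 271.8]), array([ 40. , 148.8]), 68.89)
```

View pics/s2.png

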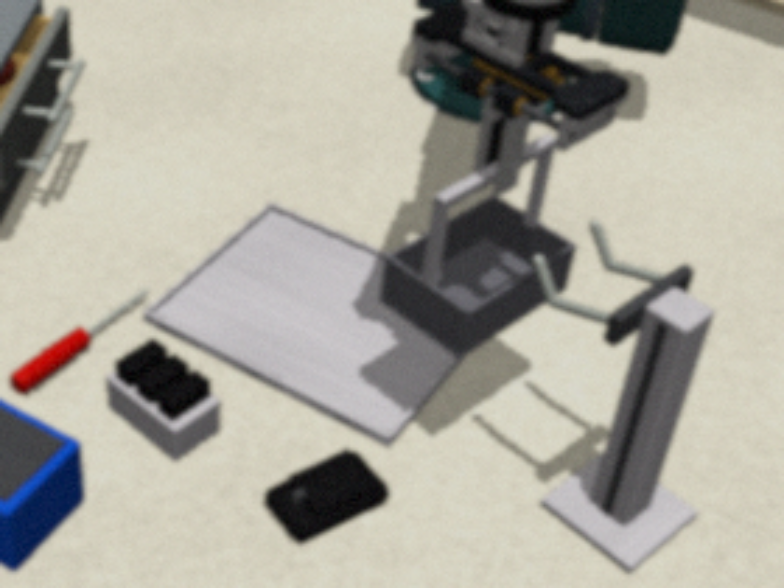

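The basket is held level, its bar from (437,195) to (550,140), lined up in front of the prongs with tips at (540,262) and (595,228). Now I'll advance and lower it.

Call:
carry_out --pt "0 0.02 0 0 0 0" --pt "0 0.04 0 0 0 0" --pt "0 0.06 0 0 0 0" --pt "0 0.08 0 0 0 0" --pt "0 0.1 0 0 0 0"

```text
time: 6.8
tool_pos: [0.5515, 0.3716, 0.2554]
ee_rot: [-3.141, 0.0, 2.959]
wrist_force: [0.5, 0.0, -3.0]
width: 0.0113
finger_force: 30.0
```

Call:
carry_out --pt "0 0 0.009 0 0 0" --pt "0 0 0.018 0 0 0" --pt "0 0 0.027 0 0 0" --pt "0 0 0.036 0 0 0" --pt "0 0 0.044 0 0 0"

```text
time: 7.3
tool_pos: [0.5526, 0.3737, 0.216]
ee_rot: [3.13, 0.006, 2.961]
wrist_force: [0.3, 7.1, 17.0]
width: 0.0117
finger_force: 30.0
```

Call:
carry_out --pt "0 0 0.001 0 0 0" --pt "0 0 0.002 0 0 0" --pt "0 0 0.003 0 0 0" --pt "0 0 0.003 0 0 0" --pt "0 0 0.003 0 0 0"

```text
time: 7.8
tool_pos: [0.5532, 0.3755, 0.2136]
ee_rot: [3.127, 0.008, 2.962]
wrist_force: [2.3, 10.4, 5.6]
width: 0.0117
finger_force: 30.0
```

Call:
carry_out --pt "0 0.001 0 0 0 0" --pt "0 0.003 0 0 0 0" --pt "0 0.005 0 0 0 0" --pt "0 0.005 0.001 0 0 0" --pt "0 0.005 0.002 0 0 0"

```text
time: 8.3
tool_pos: [0.5534, 0.3778, 0.2106]
ee_rot: [3.134, 0.005, 2.96]
wrist_force: [-0.5, 4.7, 9.8]
width: 0.0116
finger_force: 30.0
```

Call:
carry_out --pt "0 0 0 0 0 0" --pt "0 0 0 0 0 0" --pt "0 0 0 0 0 0" --pt "0 0 0 0 0 0" --pt "0 0 0 0 0 0" --jaw 0.45

```text
time: 8.8
tool_pos: [0.5521, 0.3754, 0.2055]
ee_rot: [-3.14, -0.001, 2.959]
wrist_force: [-0.9, -0.6, 0.3]
width: 0.042
finger_force: 0.0
```

Call:
carry_out --pt "0 0 0 0 0 0" --pt "0 0 -0.01 0 0 0" --pt "0 0 -0.03 0 0 0" --pt "0 0 -0.06 0 0 0" --pt "0 0 -0.1 0 0 0"

```text
time: 9.3
tool_pos: [0.5516, 0.3756, 0.306]
ee_rot: [-3.139, -0.003, 2.96]
wrist_force: [0.6, -0.1, -0.5]
width: 0.0426
finger_force: 0.0
```

Call:
carry_out --pt "0 -0.03 0 0 0 0" --pt "0 -0.07 0 0 0 0" --pt "0 -0.11 0 0 0 0" --pt "0 -0.15 0 0 0 0" --pt "0 -0.19 0 0 0 0"

```text
time: 9.8
tool_pos: [0.5175, 0.1877, 0.3076]
ee_rot: [3.141, 0.002, 2.96]
wrist_force: [-0.3, 0.3, 0.7]
width: 0.0424
finger_force: 0.0
```

```bash
python3 - <<'E'
from bench import *
from h import *
import json
o=get_obs();print(o["tool_pos"],o["ee_rot"])
a=snapshot("scene");pickle.dump(a,open("scene.pkl","wb"))
cv2.imwrite("pics/s3.png",cv2.resize(a["img"][130:340,200:480],None,fx=2.5,fy=2.5)[:,:,::-1])
s=snapshot("top");pickle.dump(s,open("top.pkl","wb"))
for C in (cloud(a),cloud(s)):
    f=np.array([-.18,-.984]);q=(C[...,:2]-[.566,.460])@np.c_[f,[-.984,.18]]
    m=(abs(q[...,1])<.09)&(q[...,0]>.05)&(q[...,0]<.12)&(C[...,2]>.2)&(C[...,2]<.26)&((abs(q[...,1])<.025)|(abs(q[...,1])>.05))
    p=C[m];print(len(p),rect(p) if len(p)>3 else 0,np.percentile(p[:,2],[10,50,90]),q[m].mean(0))
E
```

```text
[0.51745361 0.18768275 0.30756678] [3.14123885e+00 1.55669504e-03 2.96018421e+00]
282 (array([555.2, 377.9]), array([ 14.2, 153.2]), 79.02) [0.21011828 0.23122747 0.23471268] [ 0.081451   -0.01774119]
159 (array([552.3, 376.7]), array([ 14. , 146.8]), 79.13) [0.22690531 0.23421941 0.23854577] [ 0.08550328 -0.00174353]
```

View pics/s3.png

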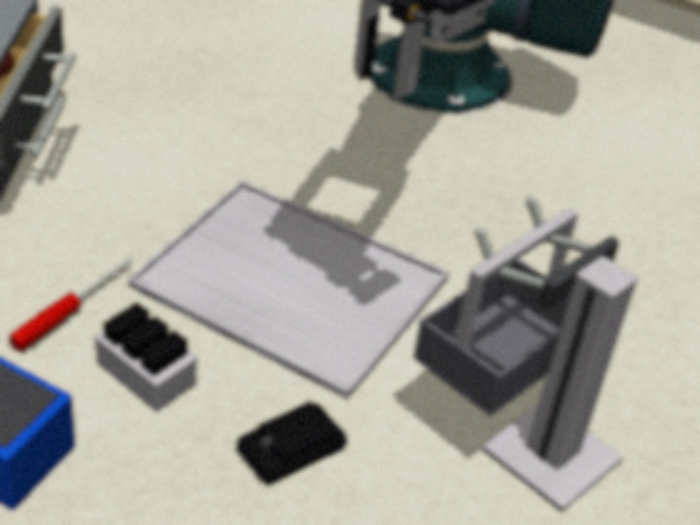

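The basket hangs on both prongs with its bar from (475,270) to (570,215); the bar top is at 0.234 m, as it should be. Next is the drawer.

```bash
echo '[517,189.2,307,169.6]'>cmd.json; python3 plan.py 515 -267 250 29.1 4
```

```text
fifth: [-0.004, -0.0224, 0.0028] total: [-0.02, -0.112, 0.014] rz 0.61
fifth: [-0.0162, -0.0162, 0.0028] total: [-0.081, -0.081, 0.014] rz 0.61
fifth: [-0.0224, -0.004, 0.0028] total: [-0.112, -0.02, 0.014] rz 0.62
fifth: [-0.0206, 0.01, 0.003] total: [-0.103, 0.05, 0.015] rz 0.61
cmd [ 515.  -267.4  250.    29.2]
```

Call:
carry_out --pt "-0.004 -0.022 0.003 0 0 0.12" --pt "-0.008 -0.045 0.006 0 0 0.24" --pt "-0.012 -0.067 0.008 0 0 0.37" --pt "-0.016 -0.09 0.011 0 0 0.49" --pt "-0.02 -0.112 0.014 0 0 0.61" --jaw 0.3

```text
time: 10.4
tool_pos: [0.5177, 0.0753, 0.2932]
ee_rot: [3.14, 0.001, 2.346]
wrist_force: [1.0, -0.5, -0.5]
width: 0.0282
finger_force: 0.0
```

Call:
carry_out --pt "-0.016 -0.016 0.003 0 0 0.12" --pt "-0.032 -0.032 0.006 0 0 0.24" --pt "-0.049 -0.049 0.008 0 0 0.37" --pt "-0.065 -0.065 0.011 0 0 0.49" --pt "-0.081 -0.081 0.014 0 0 0.61"

```text
time: 10.9
tool_pos: [0.5172, -0.0394, 0.2792]
ee_rot: [3.14, 0.0, 1.736]
wrist_force: [1.3, -0.2, 0.2]
width: 0.0286
finger_force: 0.0
```

Call:
carry_out --pt "-0.022 -0.004 0.003 0 0 0.12" --pt "-0.045 -0.008 0.006 0 0 0.24" --pt "-0.067 -0.012 0.008 0 0 0.37" --pt "-0.09 -0.016 0.011 0 0 0.49" --pt "-0.112 -0.02 0.014 0 0 0.62"

```text
time: 11.4
tool_pos: [0.5165, -0.1533, 0.2651]
ee_rot: [3.14, -0.001, 1.115]
wrist_force: [0.3, -0.6, -0.3]
width: 0.0283
finger_force: 0.0
```

Call:
carry_out --pt "-0.021 0.01 0.003 0 0 0.12" --pt "-0.041 0.02 0.006 0 0 0.24" --pt "-0.062 0.03 0.009 0 0 0.37" --pt "-0.082 0.04 0.012 0 0 0.49" --pt "-0.103 0.05 0.015 0 0 0.61"

```text
time: 11.9
tool_pos: [0.5168, -0.2678, 0.25]
ee_rot: [3.141, -0.001, 0.506]
wrist_force: [0.4, -0.1, -0.6]
width: 0.0284
finger_force: 0.0
```

Call:
carry_out --pt "0 0 0 0 0 0" --pt "0 0 0 0 0 0" --pt "0 0 0 0 0 0" --pt "0 0 0 0 0 0" --pt "0 0 0 0 0 0"

```text
time: 12.4
tool_pos: [0.5161, -0.2667, 0.25]
ee_rot: [3.141, -0.0, 0.511]
wrist_force: [-0.2, -0.5, 0.2]
width: 0.0279
finger_force: 0.0
```

```bash
python3 - <<'E'
from bench import *
from h import *
s=snapshot("wrist");pickle.dump(s,open("w.pkl","wb"));cv2.imwrite("pics/w2.png",s["img"][:,:,::-1])
P=cloud(s);O=np.array([.6255,-.4447]);f=np.array([-.486,.874]);l=np.array([.874,.486])
q=np.stack([(P[...,:2]-O)@f,(P[...,:2]-O)@l,P[...,2]],-1)
def g(a,b,c,d,e,h):
    m=(q[...,0]>a)&(q[...,0]<b)&(q[...,1]>c)&(q[...,1]<d)&(q[...,2]>e)&(q[...,2]<h);p=P[m];r=q[m]
    print(len(p),rect(p) if len(p)>3 else 0, r.mean(0).round(4),r.min(0).round(3),r.max(0).round(3),np.percentile(r[:,2],[10,50,90]).round(3))
g(.185,.25,-.05,.1,.12,.15)
g(.10,.2,-.2,.2,.15,.165)
g(.05,.2,-.2,.2,.166,.18)
E
```

```text
1867 (array([ 536.7, -268.6]), array([115.8,  23.9]), 28.89) [0.2024 0.0114 0.1368] [ 0.185 -0.05   0.131] [0.209 0.066 0.14 ] [0.135 0.137 0.138]
6155 (array([ 573.8, -300.1]), array([233.1,  36.1]), 28.89) [0.1586 0.0505 0.1581] [ 0.133 -0.092  0.15 ] [0.169 0.142 0.165] [0.157 0.158 0.16 ]
35810 (array([ 586.9, -360.2]), array([261.5,  85.6]), 29.2) [0.0922 0.0356 0.1705] [ 0.05  -0.123  0.166] [0.136 0.138 0.173] [0.17  0.171 0.171]
```

View pics/w2.png

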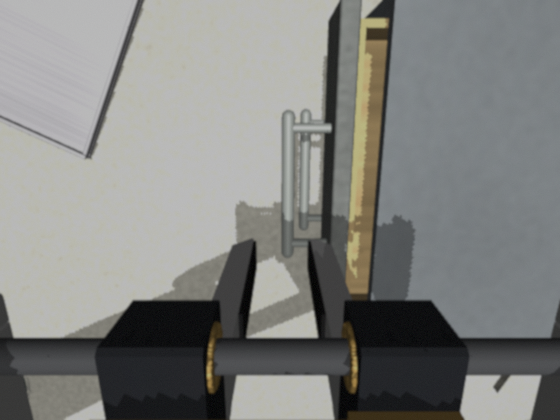

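The wrist picture shows the top drawer ajar, its handle bar at x≈288, rows 112–255, between the partly open fingers. The front face measures 169 mm out, so it is about 19 mm open.

```bash
python3 plan.py 531 -264.4 113 29.1 1 437.2 -95.7 113 29.1 2
```

```text
fifth: [0.003, 0.001, 0.0274] total: [0.015, 0.005, 0.137] rz 0.0
fifth: [0.0, -0.0192, -0.0] total: [0.0, -0.096, -0.0] rz 0.0
fifth: [0.0002, -0.0194, -0.0] total: [0.001, -0.097, -0.0] rz 0.0
cmd [437.2 -95.5 113.   29.2]
```

Call:
carry_out --pt "0.015 0.005 0.02 0 0 0" --pt "0.015 0.005 0.05 0 0 0" --pt "0.015 0.005 0.08 0 0 0" --pt "0.015 0.005 0.11 0 0 0" --pt "0.015 0.005 0.137 0 0 0"

```text
time: 12.95
tool_pos: [0.5311, -0.264, 0.1111]
ee_rot: [-3.141, 0.0, 0.511]
wrist_force: [-0.1, -0.0, -0.1]
width: 0.0283
finger_force: 0.0
```

Call:
carry_out --pt "0 0 0 0 0 0" --pt "0 0 0 0 0 0" --pt "0 0 0 0 0 0" --pt "0 0 0 0 0 0" --pt "0 0 0 0 0 0" --jaw 0

```text
time: 13.45
tool_pos: [0.5321, -0.2648, 0.1143]
ee_rot: [3.139, -0.002, 0.51]
wrist_force: [-0.2, 0.6, 0.4]
width: 0.0101
finger_force: 30.0
```

Call:
carry_out --pt "0 -0.015 0 0 0 0" --pt "0 -0.035 0 0 0 0" --pt "0 -0.055 0 0 0 0" --pt "0 -0.075 0 0 0 0" --pt "0 -0.096 0 0 0 0"

```text
time: 13.95
tool_pos: [0.4856, -0.1814, 0.1142]
ee_rot: [3.137, -0.002, 0.509]
wrist_force: [1.6, -1.5, -0.0]
width: 0.0099
finger_force: 30.0
```

Call:
carry_out --pt "0 -0.02 0 0 0 0" --pt "0 -0.04 0 0 0 0" --pt "0 -0.06 0 0 0 0" --pt "0 -0.08 0 0 0 0" --pt "0.001 -0.097 0 0 0 0"

```text
time: 14.45
tool_pos: [0.4381, -0.0961, 0.1142]
ee_rot: [3.138, -0.0, 0.509]
wrist_force: [-2.9, -3.7, 3.9]
width: 0.0097
finger_force: 30.0
```

Call:
carry_out --pt "0 0 0 0 0 0" --pt "0 0 0 0 0 0" --pt "0 0 0 0 0 0" --pt "0 0 0 0 0 0" --pt "0 0 0 0 0 0"

```text
time: 14.95
tool_pos: [0.4384, -0.0967, 0.1141]
ee_rot: [3.14, 0.0, 0.509]
wrist_force: [-3.3, -0.7, 7.7]
width: 0.0101
finger_force: 30.0
```

```bash
python3 plan.py 437.2 -95.5 280 29.2 1 495 -225 300 29.2 1
```

```text
fifth: [-0.0, -0.0, -0.0334] total: [-0.0, -0.0, -0.167] rz 0.0
fifth: [-0.0026, 0.0282, -0.004] total: [-0.013, 0.141, -0.02] rz 0.0
cmd [ 494.7 -224.9  300.    29.2]
```

Call:
carry_out --pt "0 0 0 0 0 0" --pt "0 0 0 0 0 0" --pt "0 0 0 0 0 0" --pt "0 0 0 0 0 0" --pt "0 0 0 0 0 0" --jaw 0.3

```text
time: 15.45
tool_pos: [0.438, -0.0956, 0.1122]
ee_rot: [-3.141, 0.0, 0.51]
wrist_force: [0.5, 0.5, -0.4]
width: 0.0286
finger_force: 0.0
```

Call:
carry_out --pt "0 0 -0.02 0 0 0" --pt "0 0 -0.06 0 0 0" --pt "0 0 -0.1 0 0 0" --pt "0 0 -0.14 0 0 0" --pt "0 0 -0.167 0 0 0"

```text
time: 15.95
tool_pos: [0.4387, -0.0957, 0.2827]
ee_rot: [3.139, -0.003, 0.51]
wrist_force: [0.1, 0.2, 0.3]
width: 0.0282
finger_force: 0.0
```

Call:
carry_out --pt "-0.003 0.028 -0.004 0 0 0" --pt "-0.005 0.056 -0.008 0 0 0" --pt "-0.008 0.085 -0.012 0 0 0" --pt "-0.01 0.113 -0.016 0 0 0" --pt "-0.013 0.141 -0.02 0 0 0" --jaw 1

```text
time: 16.45
tool_pos: [0.496, -0.226, 0.2994]
ee_rot: [-3.141, -0.0, 0.51]
wrist_force: [-0.2, 0.6, -0.3]
width: 0.0648
finger_force: 0.0
```

Call:
carry_out --pt "0 0 0 0 0 0" --pt "0 0 0 0 0 0" --pt "0 0 0 0 0 0" --pt "0 0 0 0 0 0" --pt "0 0 0 0 0 0"

```text
time: 16.95
tool_pos: [0.4953, -0.2242, 0.2999]
ee_rot: [3.141, -0.0, 0.511]
wrist_force: [0.2, 0.2, -0.5]
width: 0.0939
finger_force: 0.0
```

```bash
cat > hubs.py <<'E'
from bench import *
from h import *
import sys
def hubs(n="wrist",z0=.135,z1=.16,save=None):
    s=snapshot(n)
    if save: cv2.imwrite(save,s["img"][:,:,::-1])
    P=cloud(s);hsv=cv2.cvtColor(s["img"],cv2.COLOR_RGB2HSV)
    red=((hsv[...,0]<12)|(hsv[...,0]>170))&(hsv[...,1]>100)
    m=red&(P[...,2]>z0)&(P[...,2]<z1)
    k,lab,st,_=cv2.connectedComponentsWithStats(m.astype(np.uint8))
    out=[]
    for i in range(1,k):
        if st[i,4]<60: continue
        p=P[lab==i]; (c,r)=cv2.minEnclosingCircle((p[:,:2]*1000).astype(np.float32))
        out.append((np.round(c,1).tolist(),round(r,1),int(st[i,4]),round(float(np.median(p[:,2])),3)))
    return s,P,out
if __name__=="__main__":
    s,P,o=hubs(save="pics/w3.png"); pickle.dump(s,open("w.pkl","wb"))
    O=np.array([625.5,-444.7]);f=np.array([-.486,.874]);l=np.array([.874,.486])
    for h in o: print(h,"f,l",((h[0]-O)@f).round(),((h[0]-O)@l).round())
E
python3 hubs.py
```

```text
([553.0, -171.7], 14.8, 829, 0.145) f,l 274.0 69.0
([580.7, -235.7], 15.0, 837, 0.145) f,l 204.0 62.0
([488.6, -171.3], 14.9, 766, 0.145) f,l 305.0 13.0
([431.3, -233.3], 14.8, 676, 0.145) f,l 279.0 -67.0
```

View pics/w3.png

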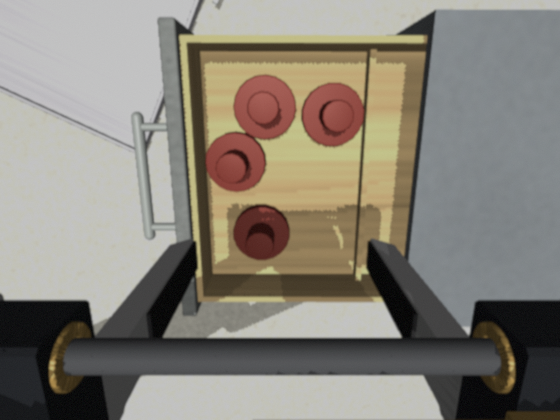

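The wrist picture shows four upright hubs in the drawer, with bosses at (263,105), (337,115), (233,165) and (260,235). Their boss radius (15 mm) and top height (0.145 m) match. I'll take the one at (553,-172) first.

```bash
python3 plan.py 553 -171.7 220 29.2 1 553 -171.7 114 29.2 1 553 -171.7 220 29.2 1 582 189.5 220 29.2 2 582 189.5 25 29.2 2
```

```text
fifth: [0.0154, -0.0036, 0.016] total: [0.077, -0.018, 0.08] rz 0.0
fifth: [-0.0, 0.0, 0.0212] total: [-0.0, 0.0, 0.106] rz 0.0
fifth: [-0.0, 0.0, -0.0212] total: [-0.0, 0.0, -0.106] rz 0.0
fifth: [0.0202, -0.0302, -0.0] total: [0.101, -0.151, -0.0] rz 0.0
fifth: [0.0202, -0.03, -0.0] total: [0.101, -0.15, -0.0] rz 0.0
fifth: [-0.0, -0.0, 0.0196] total: [-0.0, -0.0, 0.098] rz 0.0
fifth: [-0.0, -0.0, 0.0194] total: [-0.0, -0.0, 0.097] rz 0.0
cmd [582.5 189.7  25.   29.2]
```

Call:
carry_out --pt "0.015 -0.004 0.016 0 0 0" --pt "0.031 -0.007 0.032 0 0 0" --pt "0.046 -0.011 0.048 0 0 0" --pt "0.062 -0.014 0.064 0 0 0" --pt "0.077 -0.018 0.08 0 0 0" --jaw 0.5

```text
time: 17.5
tool_pos: [0.5547, -0.1709, 0.2187]
ee_rot: [3.141, -0.0, 0.51]
wrist_force: [0.3, -0.3, 0.1]
width: 0.0578
finger_force: 0.0
```

Call:
carry_out --pt "0 0 0.01 0 0 0" --pt "0 0 0.035 0 0 0" --pt "0 0 0.06 0 0 0" --pt "0 0 0.085 0 0 0" --pt "0 0 0.106 0 0 0"

```text
time: 18.0
tool_pos: [0.5533, -0.172, 0.1119]
ee_rot: [-3.141, 0.001, 0.51]
wrist_force: [-0.6, -0.2, -0.6]
width: 0.0473
finger_force: 0.0
```

Call:
carry_out --pt "0 0 0 0 0 0" --pt "0 0 0 0 0 0" --pt "0 0 0 0 0 0" --pt "0 0 0 0 0 0" --pt "0 0 0 0 0 0" --jaw 0

```text
time: 18.5
tool_pos: [0.5538, -0.172, 0.1136]
ee_rot: [3.141, 0.0, 0.51]
wrist_force: [-0.7, -1.3, 0.6]
width: 0.0295
finger_force: 30.0
```

Call:
carry_out --pt "0 0 -0.01 0 0 0" --pt "0 0 -0.035 0 0 0" --pt "0 0 -0.06 0 0 0" --pt "0 0 -0.085 0 0 0" --pt "0 0 -0.106 0 0 0"

```text
time: 19.0
tool_pos: [0.5542, -0.1717, 0.2216]
ee_rot: [3.14, -0.001, 0.51]
wrist_force: [-0.4, -1.1, -2.0]
width: 0.0295
finger_force: 30.0
```

Call:
carry_out --pt "0.02 -0.03 0 0 0 0" --pt "0.04 -0.06 0 0 0 0" --pt "0.06 -0.09 0 0 0 0" --pt "0.08 -0.12 0 0 0 0" --pt "0.101 -0.151 0 0 0 0"

```text
time: 19.5
tool_pos: [0.5683, 0.0107, 0.2201]
ee_rot: [3.141, -0.001, 0.509]
wrist_force: [0.5, -0.4, -2.1]
width: 0.0296
finger_force: 30.0
```

Call:
carry_out --pt "0.02 -0.03 0 0 0 0" --pt "0.04 -0.06 0 0 0 0" --pt "0.06 -0.09 0 0 0 0" --pt "0.08 -0.12 0 0 0 0" --pt "0.101 -0.15 0 0 0 0"

```text
time: 20.0
tool_pos: [0.5832, 0.1911, 0.22]
ee_rot: [3.141, -0.0, 0.51]
wrist_force: [1.3, 0.4, -1.8]
width: 0.0293
finger_force: 30.0
```

Call:
carry_out --pt "0 0 0.01 0 0 0" --pt "0 0 0.03 0 0 0" --pt "0 0 0.055 0 0 0" --pt "0 0 0.08 0 0 0" --pt "0 0 0.098 0 0 0"

```text
time: 20.5
tool_pos: [0.5824, 0.1886, 0.1193]
ee_rot: [-3.141, 0.003, 0.509]
wrist_force: [-0.3, -0.8, -1.8]
width: 0.0296
finger_force: 30.0
```

Call:
carry_out --pt "0 0 0.025 0 0 0" --pt "0 0 0.05 0 0 0" --pt "0 0 0.075 0 0 0" --pt "0 0 0.09 0 0 0" --pt "0 0 0.097 0 0 0"

```text
time: 21.0
tool_pos: [0.5817, 0.1886, 0.0234]
ee_rot: [-3.141, 0.005, 0.509]
wrist_force: [-10.4, -3.8, 21.5]
width: 0.029
finger_force: 30.0
```

Call:
carry_out --pt "0 0 0 0 0 0" --pt "0 0 0 0 0 0" --pt "0 0 0 0 0 0" --pt "0 0 0 0 0 0" --pt "0 0 0 0 0 0"

```text
time: 21.5
tool_pos: [0.5836, 0.1896, 0.0248]
ee_rot: [3.141, -0.001, 0.51]
wrist_force: [-0.5, 0.5, -0.5]
width: 0.0295
finger_force: 30.0
```

Call:
carry_out --pt "0 0 0 0 0 0" --pt "0 0 0 0 0 0" --pt "0 0 0 0 0 0" --pt "0 0 0 0 0 0" --pt "0 0 0 0 0 0" --jaw 0.5

```text
time: 22.0
tool_pos: [0.5834, 0.1896, 0.0246]
ee_rot: [3.141, -0.0, 0.51]
wrist_force: [-0.4, -0.1, 0.1]
width: 0.0467
finger_force: 0.0
```

Call:
carry_out --pt "0 0 -0.015 0 0 0" --pt "0 0 -0.05 0 0 0" --pt "0 0 -0.1 0 0 0" --pt "0 0 -0.15 0 0 0" --pt "0 0 -0.195 0 0 0"

```text
time: 22.5
tool_pos: [0.5834, 0.1896, 0.2237]
ee_rot: [3.141, -0.003, 0.51]
wrist_force: [0.0, 0.4, 0.2]
width: 0.0471
finger_force: 0.0
```

```bash
cat > chk.py <<'E'
from hubs import *
for n in ("top","scene"):
  for z in ((.135,.165),(.045,.075)):
    print(n,z[0],*hubs(n,*z)[2])
E
echo '[582.5,189.7,220,29.2]'>cmd.json
sed -i 's/<60/<12/' hubs.py; python3 chk.py
```

```text
top 0.135 ([580.6, -237.5], 15.0, 72, 0.145) ([488.5, -173.2], 14.7, 72, 0.145) ([431.4, -235.0], 15.2, 75, 0.145)
top 0.045 ([583.1, 188.5], 15.1, 47, 0.056) ([558.2, 757.3], 22.6, 122, 0.052)
scene 0.135 ([438.9, -235.6], 18.1, 48, 0.142) ([493.6, -171.8], 16.6, 58, 0.143) ([585.5, -235.1], 17.5, 52, 0.142)
scene 0.045 ([586.6, 188.0], 16.3, 74, 0.053) ([561.9, 756.9], 23.3, 266, 0.05)
```

Placed. The other three hubs haven't moved. The next pick is (580.7,-235.7).

```bash
python3 plan.py 581 -236 220 29.2 2 581 -236 114 29.2 1 581 -236 220 29.2 1 592 20 220 29.2 2 592 20 25 29.2 2
```

```text
fifth: [-0.0208, 0.037, -0.0] total: [-0.104, 0.185, -0.0] rz -0.0
fifth: [-0.021, 0.0372, -0.0] total: [-0.105, 0.186, -0.0] rz -0.0
fifth: [0.0, -0.0, 0.0212] total: [0.0, -0.0, 0.106] rz -0.0
fifth: [0.0, -0.0, -0.0212] total: [0.0, -0.0, -0.106] rz -0.0
fifth: [0.0134, -0.0218, -0.0] total: [0.067, -0.109, -0.0] rz -0.0
fifth: [0.0136, -0.0218, -0.0] total: [0.068, -0.109, -0.0] rz -0.0
fifth: [-0.0, -0.0, 0.0196] total: [-0.0, -0.0, 0.098] rz -0.0
fifth: [-0.0, -0.0, 0.0194] total: [-0.0, -0.0, 0.097] rz -0.0
cmd [592.5  20.   25.   29.2]
```

Call:
carry_out --pt "-0.021 0.037 0 0 0 0" --pt "-0.042 0.074 0 0 0 0" --pt "-0.062 0.111 0 0 0 0" --pt "-0.083 0.148 0 0 0 0" --pt "-0.104 0.185 0 0 0 0"

```text
time: 23.2
tool_pos: [0.5814, -0.0241, 0.217]
ee_rot: [-3.139, 0.004, 0.51]
wrist_force: [0.0, 0.1, 0.1]
width: 0.0472
finger_force: 0.0
```

Call:
carry_out --pt "-0.021 0.037 0 0 0 0" --pt "-0.042 0.074 0 0 0 0" --pt "-0.062 0.111 0 0 0 0" --pt "-0.083 0.148 0 0 0 0" --pt "-0.105 0.186 0 0 0 0"

```text
time: 23.7
tool_pos: [0.5808, -0.2374, 0.2169]
ee_rot: [-3.138, 0.002, 0.51]
wrist_force: [-0.1, 0.2, 0.2]
width: 0.0474
finger_force: 0.0
```

Call:
carry_out --pt "0 0 0.01 0 0 0" --pt "0 0 0.035 0 0 0" --pt "0 0 0.06 0 0 0" --pt "0 0 0.085 0 0 0" --pt "0 0 0.106 0 0 0"

```text
time: 24.2
tool_pos: [0.5804, -0.2347, 0.1104]
ee_rot: [-3.137, 0.003, 0.51]
wrist_force: [-14.7, 9.2, 149.3]
width: 0.047
finger_force: 88.1
```

Call:
carry_out --pt "0 0 0 0 0 0" --pt "0 0 0 0 0 0" --pt "0 0 0 0 0 0" --pt "0 0 0 0 0 0" --pt "0 0 0 0 0 0" --jaw 0

```text
time: 24.7
tool_pos: [0.5816, -0.2359, 0.1126]
ee_rot: [-3.14, 0.001, 0.51]
wrist_force: [0.6, 0.2, -0.6]
width: 0.0295
finger_force: 30.0
```

Call:
carry_out --pt "0 0 -0.01 0 0 0" --pt "0 0 -0.035 0 0 0" --pt "0 0 -0.06 0 0 0" --pt "0 0 -0.085 0 0 0" --pt "0 0 -0.106 0 0 0"

```text
time: 25.2
tool_pos: [0.5823, -0.2364, 0.2221]
ee_rot: [3.14, -0.001, 0.51]
wrist_force: [0.4, 0.4, -1.4]
width: 0.0298
finger_force: 30.0
```

That descent overshot by about 3 mm. A fingertip touched down and the wrist force read 149 N, over the stated 120 N limit. I can't undo that. From here I'll grip 5 mm higher and slow the ends of the moves.

Call:
carry_out --pt "0.013 -0.02 0 0 0 0" --pt "0.026 -0.042 0 0 0 0" --pt "0.04 -0.065 0 0 0 0" --pt "0.053 -0.087 0 0 0 0" --pt "0.067 -0.109 0 0 0 0"

```text
time: 25.7
tool_pos: [0.5873, -0.1075, 0.2205]
ee_rot: [3.141, -0.001, 0.509]
wrist_force: [0.5, 0.5, -0.7]
width: 0.0298
finger_force: 30.0
```

Call:
carry_out --pt "0.015 -0.024 0 0 0 0" --pt "0.03 -0.048 0 0 0 0" --pt "0.045 -0.072 0 0 0 0" --pt "0.058 -0.095 0 0 0 0" --pt "0.068 -0.109 0 0 0 0"

```text
time: 26.2
tool_pos: [0.5934, 0.0217, 0.2205]
ee_rot: [3.141, -0.001, 0.511]
wrist_force: [-0.1, 0.5, -0.2]
width: 0.0295
finger_force: 30.0
```

Call:
carry_out --pt "0 0 0.02 0 0 0" --pt "0 0 0.05 0 0 0" --pt "0 0 0.085 0 0 0" --pt "0 0 0.12 0 0 0" --pt "0 0 0.15 0 0 0"

```text
time: 26.7
tool_pos: [0.5932, 0.0196, 0.0681]
ee_rot: [3.142, 0.001, 0.509]
wrist_force: [0.3, 0.6, -1.5]
width: 0.0296
finger_force: 30.0
```

Call:
carry_out --pt "0 0 0.015 0 0 0" --pt "0 0 0.027 0 0 0" --pt "0 0 0.035 0 0 0" --pt "0 0 0.041 0 0 0" --pt "0 0 0.045 0 0 0"

```text
time: 27.2
tool_pos: [0.5943, 0.0198, 0.0252]
ee_rot: [3.14, -0.002, 0.51]
wrist_force: [-0.0, 0.5, -1.4]
width: 0.0298
finger_force: 30.0
```

Call:
carry_out --pt "0 0 0 0 0 0" --pt "0 0 0 0 0 0" --pt "0 0 0 0 0 0" --pt "0 0 0 0 0 0" --pt "0 0 0 0 0 0" --jaw 0.5

```text
time: 27.7
tool_pos: [0.5937, 0.0199, 0.0249]
ee_rot: [3.141, -0.001, 0.51]
wrist_force: [-0.4, -0.1, 0.4]
width: 0.0467
finger_force: 0.0
```

Call:
carry_out --pt "0 0 -0.015 0 0 0" --pt "0 0 -0.05 0 0 0" --pt "0 0 -0.1 0 0 0" --pt "0 0 -0.15 0 0 0" --pt "0 0 -0.195 0 0 0"

```text
time: 28.2
tool_pos: [0.5935, 0.0199, 0.2237]
ee_rot: [3.14, -0.003, 0.51]
wrist_force: [1.3, 0.0, 0.4]
width: 0.0469
finger_force: 0.0
```

```bash
echo '[592.5,20,220,29.2]'>cmd.json; python3 chk.py
```

```text
top 0.135 ([489.8, -174.3], 15.2, 73, 0.145) ([432.3, -237.2], 14.7, 73, 0.144)
top 0.045 ([591.4, 17.0], 13.4, 47, 0.053) ([584.1, 187.5], 15.7, 63, 0.054) ([557.7, 757.3], 22.9, 121, 0.051)
scene 0.135 ([435.9, -233.7], 16.3, 42, 0.142) ([495.1, -172.3], 17.6, 53, 0.142)
scene 0.045 ([596.0, 20.8], 14.9, 64, 0.052) ([587.7, 188.4], 15.2, 69, 0.052) ([562.0, 758.1], 23.5, 264, 0.05)
```

```bash
python3 plan.py 432 -234 220 29.2 2 432 -234 119 29.2 1 432 -234 220 29.2 1 468 12.5 220 29.2 2 468 12.5 30 29.2 1
```

```text
fifth: [-0.0264, 0.0144, -0.0] total: [-0.132, 0.072, -0.0] rz -0.0
fifth: [-0.0264, 0.0142, -0.0] total: [-0.132, 0.071, -0.0] rz -0.0
fifth: [-0.0, 0.0, 0.0202] total: [-0.0, 0.0, 0.101] rz -0.0
fifth: [-0.0, 0.0, -0.0202] total: [-0.0, 0.0, -0.101] rz -0.0
fifth: [0.0152, -0.0198, -0.0] total: [0.076, -0.099, -0.0] rz -0.0
fifth: [0.0152, -0.0196, -0.0] total: [0.076, -0.098, -0.0] rz -0.0
fifth: [-0.0, -0.0, 0.038] total: [-0.0, -0.0, 0.19] rz -0.0
cmd [468.4  12.5  30.   29.2]
```

Call:
carry_out --pt "-0.026 0.014 0 0 0 0" --pt "-0.053 0.029 0 0 0 0" --pt "-0.079 0.043 0 0 0 0" --pt "-0.106 0.058 0 0 0 0" --pt "-0.132 0.072 0 0 0 0"

```text
time: 28.9
tool_pos: [0.5114, -0.108, 0.2171]
ee_rot: [-3.138, 0.003, 0.51]
wrist_force: [-0.1, -0.8, 0.2]
width: 0.0473
finger_force: 0.0
```

Call:
carry_out --pt "-0.03 0.016 0 0 0 0" --pt "-0.06 0.032 0 0 0 0" --pt "-0.09 0.048 0 0 0 0" --pt "-0.115 0.062 0 0 0 0" --pt "-0.132 0.071 0 0 0 0"

```text
time: 29.4
tool_pos: [0.4306, -0.2346, 0.2172]
ee_rot: [-3.138, 0.002, 0.508]
wrist_force: [-0.4, 0.2, 0.4]
width: 0.0471
finger_force: 0.0
```

Call:
carry_out --pt "0 0 0.025 0 0 0" --pt "0 0 0.055 0 0 0" --pt "0 0 0.08 0 0 0" --pt "0 0 0.094 0 0 0" --pt "0 0 0.101 0 0 0"

```text
time: 29.9
tool_pos: [0.4313, -0.2327, 0.1156]
ee_rot: [-3.137, 0.002, 0.51]
wrist_force: [0.6, 0.2, 0.2]
width: 0.047
finger_force: 0.0
```

Call:
carry_out --pt "0 0 0 0 0 0" --pt "0 0 0 0 0 0" --pt "0 0 0 0 0 0" --pt "0 0 0 0 0 0" --pt "0 0 0 0 0 0" --jaw 0

```text
time: 30.4
tool_pos: [0.4336, -0.2343, 0.1199]
ee_rot: [3.139, -0.001, 0.51]
wrist_force: [-0.1, 0.7, 2.6]
width: 0.0294
finger_force: 30.0
```

Call:
carry_out --pt "0 0 -0.01 0 0 0" --pt "0 0 -0.035 0 0 0" --pt "0 0 -0.06 0 0 0" --pt "0 0 -0.085 0 0 0" --pt "0 0 -0.101 0 0 0"

```text
time: 30.9
tool_pos: [0.4332, -0.234, 0.2222]
ee_rot: [3.139, -0.001, 0.51]
wrist_force: [-0.2, -0.6, -0.7]
width: 0.0294
finger_force: 30.0
```

Call:
carry_out --pt "0.015 -0.02 0 0 0 0" --pt "0.03 -0.04 0 0 0 0" --pt "0.045 -0.059 0 0 0 0" --pt "0.06 -0.079 0 0 0 0" --pt "0.076 -0.099 0 0 0 0"

```text
time: 31.4
tool_pos: [0.4506, -0.1093, 0.22]
ee_rot: [3.141, -0.0, 0.509]
wrist_force: [0.8, 0.1, -0.6]
width: 0.0295
finger_force: 30.0
```

Call:
carry_out --pt "0.018 -0.022 0 0 0 0" --pt "0.035 -0.044 0 0 0 0" --pt "0.052 -0.066 0 0 0 0" --pt "0.067 -0.086 0 0 0 0" --pt "0.076 -0.098 0 0 0 0"

```text
time: 31.9
tool_pos: [0.4692, 0.0141, 0.22]
ee_rot: [-3.141, -0.0, 0.512]
wrist_force: [0.7, -0.2, -1.7]
width: 0.0289
finger_force: 30.0
```

Call:
carry_out --pt "0 0 0.02 0 0 0" --pt "0 0 0.05 0 0 0" --pt "0 0 0.085 0 0 0" --pt "0 0 0.12 0 0 0" --pt "0 0 0.145 0 0 0"

```text
time: 32.4
tool_pos: [0.468, 0.0125, 0.0724]
ee_rot: [-3.14, 0.002, 0.51]
wrist_force: [0.3, -0.3, -0.2]
width: 0.0294
finger_force: 30.0
```

Call:
carry_out --pt "0 0 0.015 0 0 0" --pt "0 0 0.027 0 0 0" --pt "0 0 0.035 0 0 0" --pt "0 0 0.041 0 0 0" --pt "0 0 0.045 0 0 0"

```text
time: 32.9
tool_pos: [0.4698, 0.0123, 0.0298]
ee_rot: [3.141, -0.001, 0.51]
wrist_force: [-0.6, -0.7, 13.5]
width: 0.0291
finger_force: 30.0
```

Call:
carry_out --pt "0 0 0 0 0 0" --pt "0 0 0 0 0 0" --pt "0 0 0 0 0 0" --pt "0 0 0 0 0 0" --pt "0 0 0 0 0 0" --jaw 0.5

```text
time: 33.4
tool_pos: [0.4695, 0.0123, 0.0297]
ee_rot: [3.141, -0.0, 0.51]
wrist_force: [1.2, -0.1, -0.4]
width: 0.047
finger_force: 0.0
```

Call:
carry_out --pt "0 0 -0.015 0 0 0" --pt "0 0 -0.05 0 0 0" --pt "0 0 -0.1 0 0 0" --pt "0 0 -0.15 0 0 0" --pt "0 0 -0.19 0 0 0"

```text
time: 33.9
tool_pos: [0.4697, 0.0124, 0.2228]
ee_rot: [3.14, -0.003, 0.51]
wrist_force: [1.0, 0.5, 0.2]
width: 0.047
finger_force: 0.0
```

```bash
echo '[468.4,12.5,220,29.2]'>cmd.json; python3 chk.py
```

```text
top 0.135 ([491.6, -179.4], 14.9, 71, 0.144)
top 0.045 ([593.2, 18.2], 14.5, 59, 0.055) ([583.0, 186.3], 14.9, 62, 0.055) ([561.2, 757.4], 23.4, 130, 0.051)
scene 0.135 ([494.5, -176.0], 14.1, 42, 0.142)
scene 0.045 ([471.1, 12.2], 16.9, 59, 0.052) ([598.4, 19.5], 15.0, 52, 0.053) ([589.3, 190.1], 15.5, 73, 0.052) ([562.3, 756.5], 23.1, 266, 0.05)
```

The last hub has shifted by about 7 mm along the drawer's axis. I'll hover above it and re-measure before gripping.

```bash
python3 plan.py 491.5 -177.6 240 119.2 3
```

```text
fifth: [-0.0048, 0.0118, -0.0014] total: [-0.024, 0.059, -0.007] rz -0.52
fifth: [-0.01, 0.0078, -0.0012] total: [-0.05, 0.039, -0.006] rz -0.53
fifth: [-0.0128, 0.0016, -0.0014] total: [-0.064, 0.008, -0.007] rz -0.52
cmd [ 491.2 -177.7  240.   119.2]
```

Call:
carry_out --pt "-0.005 0.012 -0.001 0 0 -0.1" --pt "-0.01 0.024 -0.003 0 0 -0.21" --pt "-0.014 0.035 -0.004 0 0 -0.31" --pt "-0.019 0.047 -0.006 0 0 -0.42" --pt "-0.024 0.059 -0.007 0 0 -0.52"

```text
time: 34.6
tool_pos: [0.4761, -0.051, 0.2237]
ee_rot: [-3.137, 0.002, 1.034]
wrist_force: [0.0, 0.3, 0.5]
width: 0.047
finger_force: 0.0
```

Call:
carry_out --pt "-0.01 0.008 -0.001 0 0 -0.11" --pt "-0.02 0.016 -0.002 0 0 -0.21" --pt "-0.03 0.023 -0.004 0 0 -0.32" --pt "-0.04 0.031 -0.005 0 0 -0.42" --pt "-0.05 0.039 -0.006 0 0 -0.53"

```text
time: 35.1
tool_pos: [0.4837, -0.1139, 0.2295]
ee_rot: [-3.137, -0.002, 1.564]
wrist_force: [0.2, 0.1, -0.9]
width: 0.047
finger_force: 0.0
```

Call:
carry_out --pt "-0.013 0.002 -0.001 0 0 -0.1" --pt "-0.026 0.003 -0.003 0 0 -0.21" --pt "-0.038 0.005 -0.004 0 0 -0.31" --pt "-0.051 0.006 -0.006 0 0 -0.42" --pt "-0.064 0.008 -0.007 0 0 -0.52"

```text
time: 35.6
tool_pos: [0.4911, -0.1779, 0.2366]
ee_rot: [-3.139, -0.004, 2.084]
wrist_force: [-0.6, 1.0, 0.6]
width: 0.0467
finger_force: 0.0
```

Call:
carry_out --pt "0 0 0 0 0 0" --pt "0 0 0 0 0 0" --pt "0 0 0 0 0 0" --pt "0 0 0 0 0 0" --pt "0 0 0 0 0 0"

```text
time: 36.1
tool_pos: [0.4921, -0.1773, 0.2394]
ee_rot: [3.142, -0.0, 2.08]
wrist_force: [-0.1, -0.0, 0.1]
width: 0.0466
finger_force: 0.0
```

```bash
sed -i 's#pics/w3#pics/w4#' hubs.py; python3 hubs.py; python3 chk.py|head -1; python3 - <<'E'
from h import *
s=pickle.load(open("w.pkl","rb"));P=cloud(s);O=np.array([.6255,-.4447]);f=np.array([-.486,.874]);l=np.array([.874,.486])
q=(P[...,:2]-O)@f;m=(P[...,2]>.154)&(P[...,2]<.163)&(q>.32);print("panel f",np.percentile(q[m],[2,50,98]).round(4))
E
```

```text
([491.8, -177.0], 14.9, 1046, 0.145) f,l 299.0 13.0
top 0.135 ([488.7, -176.6], 12.0, 34, 0.146)
panel f [0.3389 0.3463 0.3532]
```

View pics/w4.png

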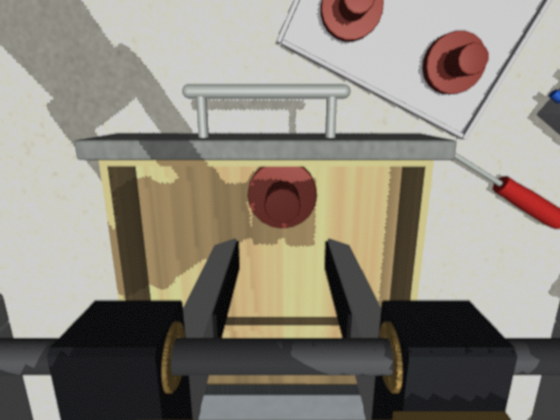

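The wrist picture shows the last hub at (283,200), alone in the drawer and centred between the fingers. The drawer crept in about 8 mm, which does no harm.

```bash
python3 plan.py 491.2 -177.7 119 119.2 1 491.2 -177.7 220 119.2 1 458 182 220 119.2 2 458 182 30 119.2 1
```

```text
fifth: [0.0, 0.0, 0.0242] total: [0.0, 0.0, 0.121] rz -0.0
fifth: [0.0, 0.0, -0.0202] total: [0.0, 0.0, -0.101] rz -0.0
fifth: [0.033, 0.0146, -0.0] total: [0.165, 0.073, -0.0] rz -0.0
fifth: [0.033, 0.0146, -0.0] total: [0.165, 0.073, -0.0] rz -0.0
fifth: [0.0, 0.0, 0.038] total: [0.0, 0.0, 0.19] rz -0.0
cmd [457.9 181.6  30.  119.2]
```

Call:
carry_out --pt "0 0 0.025 0 0 0" --pt "0 0 0.06 0 0 0" --pt "0 0 0.09 0 0 0" --pt "0 0 0.108 0 0 0" --pt "0 0 0.121 0 0 0"

```text
time: 36.85
tool_pos: [0.4914, -0.1775, 0.1166]
ee_rot: [-3.14, -0.002, 2.08]
wrist_force: [-0.5, 0.6, -0.0]
width: 0.0469
finger_force: 0.0
```

Call:
carry_out --pt "0 0 0 0 0 0" --pt "0 0 0 0 0 0" --pt "0 0 0 0 0 0" --pt "0 0 0 0 0 0" --pt "0 0 0 0 0 0" --jaw 0

```text
time: 37.35
tool_pos: [0.493, -0.1783, 0.12]
ee_rot: [3.14, 0.003, 2.08]
wrist_force: [0.3, 0.2, 2.1]
width: 0.0293
finger_force: 30.0
```

Call:
carry_out --pt "0 0 -0.01 0 0 0" --pt "0 0 -0.035 0 0 0" --pt "0 0 -0.06 0 0 0" --pt "0 0 -0.085 0 0 0" --pt "0 0 -0.101 0 0 0"

```text
time: 37.85
tool_pos: [0.4926, -0.178, 0.2222]
ee_rot: [3.14, 0.002, 2.08]
wrist_force: [-0.1, 0.4, -1.5]
width: 0.0296
finger_force: 30.0
```

Call:
carry_out --pt "0.03 0.013 0 0 0 0" --pt "0.064 0.028 0 0 0 0" --pt "0.098 0.043 0 0 0 0" --pt "0.132 0.058 0 0 0 0" --pt "0.165 0.073 0 0 0 0"

```text
time: 38.35
tool_pos: [0.4749, 0.0032, 0.22]
ee_rot: [3.141, 0.0, 2.079]
wrist_force: [0.7, -0.1, -2.1]
width: 0.0295
finger_force: 30.0
```

Call:
carry_out --pt "0.035 0.016 0 0 0 0" --pt "0.075 0.033 0 0 0 0" --pt "0.115 0.051 0 0 0 0" --pt "0.146 0.065 0 0 0 0" --pt "0.165 0.073 0 0 0 0"

```text
time: 38.85
tool_pos: [0.458, 0.1839, 0.2199]
ee_rot: [3.141, -0.001, 2.083]
wrist_force: [-0.0, 0.4, -1.1]
width: 0.0292
finger_force: 30.0
```

Call:
carry_out --pt "0 0 0.02 0 0 0" --pt "0 0 0.05 0 0 0" --pt "0 0 0.085 0 0 0" --pt "0 0 0.12 0 0 0" --pt "0 0 0.145 0 0 0"

```text
time: 39.35
tool_pos: [0.4574, 0.1811, 0.0723]
ee_rot: [-3.139, -0.001, 2.08]
wrist_force: [-0.7, -1.3, -1.1]
width: 0.0297
finger_force: 30.0
```

Call:
carry_out --pt "0 0 0.015 0 0 0" --pt "0 0 0.027 0 0 0" --pt "0 0 0.035 0 0 0" --pt "0 0 0.041 0 0 0" --pt "0 0 0.045 0 0 0"

```text
time: 39.85
tool_pos: [0.4592, 0.1816, 0.0299]
ee_rot: [3.141, 0.0, 2.08]
wrist_force: [-5.5, 0.1, 15.0]
width: 0.0292
finger_force: 30.0
```

Call:
carry_out --pt "0 0 0 0 0 0" --pt "0 0 0 0 0 0" --pt "0 0 0 0 0 0" --pt "0 0 0 0 0 0" --pt "0 0 0 0 0 0" --jaw 0.5

```text
time: 40.35
tool_pos: [0.459, 0.1815, 0.0297]
ee_rot: [3.141, 0.0, 2.08]
wrist_force: [-0.4, -0.4, 0.5]
width: 0.0466
finger_force: 0.0
```

Call:
carry_out --pt "0 0 -0.015 0 0 0" --pt "0 0 -0.05 0 0 0" --pt "0 0 -0.1 0 0 0" --pt "0 0 -0.15 0 0 0" --pt "0 0 -0.19 0 0 0"

```text
time: 40.85
tool_pos: [0.4592, 0.1816, 0.2228]
ee_rot: [3.139, 0.001, 2.08]
wrist_force: [0.3, -0.1, -0.0]
width: 0.0473
finger_force: 0.0
```

```bash
echo '[457.9,181.6,220,119.2]'>cmd.json; python3 chk.py; python3 plan.py 449 -35 230 29.2 3; cat > dr.py <<'E'
from bench import *
from h import *
O=np.array([.6255,-.4447]);f=np.array([-.486,.874]);l=np.array([.874,.486])
for n in ("top","scene","wrist"):
    P=cloud(snapshot(n));q=(P[...,:2]-O)@f;r=(P[...,:2]-O)@l
    m=(P[...,2]>.125)&(P[...,2]<.143)&(q>.15)&(q<.42)&(abs(r)<.04); print(n,"handle outer f",m.sum(),np.percentile(q[m],[90,98]).round(4) if m.any() else 0)
    m=(P[...,2]>.152)&(P[...,2]<.163)&(q>.145)&(q<.42)&(abs(r)<.13); print(n,"panel f",m.sum(),np.percentile(q[m],[2,50,98]).round(4) if m.any() else 0)
E
python3 dr.py
```

```text
top 0.135
top 0.045 ([593.4, 18.0], 14.8, 59, 0.055) ([586.5, 186.1], 13.9, 42, 0.053) ([559.6, 756.8], 21.7, 124, 0.052) ([468.3, 9.9], 14.6, 63, 0.055)
scene 0.135
scene 0.045 ([472.0, 11.4], 17.6, 50, 0.052) ([598.7, 21.2], 14.3, 57, 0.053) ([461.3, 183.3], 16.3, 58, 0.053) ([586.6, 189.3], 16.4, 71, 0.052) ([563.4, 759.3], 22.1, 272, 0.05)
fifth: [-0.0124, -0.0076, -0.0006] total: [-0.062, -0.038, -0.003] rz 0.52
fifth: [-0.0144, -0.0004, -0.0008] total: [-0.072, -0.002, -0.004] rz 0.53
fifth: [-0.0126, 0.0068, -0.0006] total: [-0.063, 0.034, -0.003] rz 0.52
cmd [449.  -34.6 230.   29.2]
top handle outer f 113 [0.3919 0.393 ]
top panel f 399 [0.2222 0.3445 0.353 ]
scene handle outer f 71 [0.3912 0.3916]
scene panel f 225 [0.3372 0.3448 0.3522]
wrist handle outer f 0 0
wrist panel f 0 0
```

All four hubs stand in the tray with the expected boss heights. Now I'll close the drawer by pinching its handle again.

```bash
echo '[457.9,181.6,220,119.2]'>cmd.json; python3 plan.py 441.6 -103.6 230 29.2 3  441.6 -103.6 114 29.2 1
```

```text
fifth: [-0.016, -0.0102, -0.0006] total: [-0.08, -0.051, -0.003] rz 0.52
fifth: [-0.019, -0.0008, -0.0008] total: [-0.095, -0.004, -0.004] rz 0.53
fifth: [-0.017, 0.0088, -0.0006] total: [-0.085, 0.044, -0.003] rz 0.52
fifth: [0.0, 0.0, 0.0232] total: [0.0, 0.0, 0.116] rz 0.0
cmd [ 441.4 -103.6  114.    29.2]
```

Call:
carry_out --pt "-0.016 -0.01 -0.001 0 0 0.1" --pt "-0.032 -0.02 -0.001 0 0 0.21" --pt "-0.048 -0.031 -0.002 0 0 0.31" --pt "-0.064 -0.041 -0.002 0 0 0.42" --pt "-0.08 -0.051 -0.003 0 0 0.52" --jaw 0.3

```text
time: 41.7
tool_pos: [0.4521, 0.086, 0.2201]
ee_rot: [-3.137, 0.0, 1.556]
wrist_force: [-0.2, 0.1, 0.0]
width: 0.0283
finger_force: 0.0
```

Call:
carry_out --pt "-0.019 -0.001 -0.001 0 0 0.11" --pt "-0.038 -0.002 -0.002 0 0 0.21" --pt "-0.057 -0.002 -0.002 0 0 0.32" --pt "-0.076 -0.003 -0.003 0 0 0.42" --pt "-0.095 -0.004 -0.004 0 0 0.53"

```text
time: 42.2
tool_pos: [0.4472, -0.0088, 0.2242]
ee_rot: [-3.138, 0.002, 1.025]
wrist_force: [-0.3, -0.7, 0.0]
width: 0.0283
finger_force: 0.0
```

Call:
carry_out --pt "-0.017 0.009 -0.001 0 0 0.1" --pt "-0.034 0.018 -0.001 0 0 0.21" --pt "-0.051 0.026 -0.002 0 0 0.31" --pt "-0.068 0.035 -0.002 0 0 0.42" --pt "-0.085 0.044 -0.003 0 0 0.52"

```text
time: 42.7
tool_pos: [0.4411, -0.1042, 0.2271]
ee_rot: [-3.138, 0.003, 0.506]
wrist_force: [-0.2, -0.0, -0.3]
width: 0.0285
finger_force: 0.0
```

Call:
carry_out --pt "0 0 0 0 0 0" --pt "0 0 0 0 0 0" --pt "0 0 0 0 0 0" --pt "0 0 0 0 0 0" --pt "0 0 0 0 0 0"

```text
time: 43.2
tool_pos: [0.4422, -0.1031, 0.2294]
ee_rot: [-3.142, -0.0, 0.511]
wrist_force: [-0.6, -0.7, 0.0]
width: 0.0279
finger_force: 0.0
```

```bash
python3 dr.py
```

```text
top handle outer f 8 [0.3922 0.3931]
top panel f 121 [0.1704 0.3434 0.3526]
scene handle outer f 72 [0.3908 0.3917]
scene panel f 211 [0.3372 0.345  0.352 ]
wrist handle outer f 1469 [0.3938 0.3947]
wrist panel f 4748 [0.34   0.3473 0.3545]
```

Call:
carry_out --pt "0 0 0.025 0 0 0" --pt "0 0 0.055 0 0 0" --pt "0 0 0.085 0 0 0" --pt "0 0 0.105 0 0 0" --pt "0 0 0.116 0 0 0"

```text
time: 43.85
tool_pos: [0.441, -0.1032, 0.1113]
ee_rot: [-3.139, 0.002, 0.51]
wrist_force: [-0.0, 0.3, 0.5]
width: 0.0282
finger_force: 0.0
```

Call:
carry_out --pt "0 0 0 0 0 0" --pt "0 0 0 0 0 0" --pt "0 0 0 0 0 0" --pt "0 0 0 0 0 0" --pt "0 0 0 0 0 0" --jaw 0

```text
time: 44.35
tool_pos: [0.4429, -0.1038, 0.1147]
ee_rot: [3.14, -0.002, 0.51]
wrist_force: [-0.2, 1.0, 2.6]
width: 0.0099
finger_force: 30.0
```

Call:
carry_out --pt "0 0.015 0 0 0 0" --pt "0 0.035 0 0 0 0" --pt "0 0.055 0 0 0 0" --pt "0 0.075 0 0 0 0" --pt "0 0.095 0 0 0 0"

```text
time: 44.85
tool_pos: [0.4897, -0.1879, 0.1147]
ee_rot: [3.14, -0.002, 0.51]
wrist_force: [0.6, 1.6, 4.1]
width: 0.0104
finger_force: 30.0
```

Call:
carry_out --pt "0 0.02 0 0 0 0" --pt "0 0.04 0 0 0 0" --pt "0 0.06 0 0 0 0" --pt "0 0.075 0 0 0 0" --pt "0 0.085 0 0 0 0"

```text
time: 45.35
tool_pos: [0.5314, -0.2626, 0.1147]
ee_rot: [3.139, -0.002, 0.509]
wrist_force: [-0.2, 1.8, 4.4]
width: 0.0097
finger_force: 30.0
```

Call:
carry_out --pt "0 0.004 0 0 0 0" --pt "0 0.008 0 0 0 0" --pt "0 0.012 0 0 0 0" --pt "0 0.016 0 0 0 0" --pt "0 0.02 0 0 0 0"

```text
time: 45.85
tool_pos: [0.5403, -0.2786, 0.1148]
ee_rot: [3.14, -0.001, 0.51]
wrist_force: [-0.7, 0.7, 5.1]
width: 0.0101
finger_force: 30.0
```

Call:
carry_out --pt "0 0.0005 0 0 0 0" --pt "0 0.001 0 0 0 0" --pt "0 0.0015 0 0 0 0" --pt "0 0.002 0 0 0 0" --pt "0 0.003 0 0 0 0"

```text
time: 46.35
tool_pos: [0.5414, -0.2806, 0.1147]
ee_rot: [3.141, -0.001, 0.51]
wrist_force: [-1.1, 3.2, 7.6]
width: 0.0101
finger_force: 30.0
```

Call:
carry_out --pt "0 0.001 0 0 0 0" --pt "0 0.002 0 0 0 0" --pt "0 0.003 0 0 0 0" --pt "0 0.004 0 0 0 0" --pt "0 0.004 0 0 0 0"

```text
time: 46.85
tool_pos: [0.5413, -0.2805, 0.1147]
ee_rot: [-3.133, 0.0, 0.511]
wrist_force: [-7.2, 10.5, 9.8]
width: 0.0101
finger_force: 30.0
```

Call:
carry_out --pt "0 0 0 0 0 0" --pt "0 0 0 0 0 0" --pt "0 0 0 0 0 0" --pt "0 0 0 0 0 0" --pt "0 0 0 0 0 0" --jaw 0.3

```text
time: 47.35
tool_pos: [0.543, -0.2846, 0.113]
ee_rot: [-3.141, 0.0, 0.51]
wrist_force: [0.9, -0.7, 0.2]
width: 0.0282
finger_force: 0.0
```

Call:
carry_out --pt "0 -0.003 -0.01 0 0 0" --pt "0 -0.003 -0.04 0 0 0" --pt "0 -0.003 -0.08 0 0 0" --pt "0 -0.003 -0.12 0 0 0" --pt "0 -0.003 -0.16 0 0 0"

```text
time: 47.85
tool_pos: [0.5415, -0.2816, 0.276]
ee_rot: [3.141, -0.0, 0.51]
wrist_force: [0.6, -0.6, -0.1]
width: 0.0282
finger_force: 0.0
```

Call:
carry_out --pt "0 -0.02 0 0 0 0" --pt "0 -0.05 0 0 0 0" --pt "0 -0.08 0 0 0 0" --pt "-0.02 -0.1 0 0 0 0" --pt "-0.02 -0.1 0 0 0 0"

```text
time: 48.35
tool_pos: [0.4736, -0.203, 0.2754]
ee_rot: [3.14, -0.001, 0.51]
wrist_force: [0.2, -0.5, -0.3]
width: 0.028
finger_force: 0.0
```

```bash
python3 dr.py; python3 chk.py; python3 - <<'E'
from bench import *
from h import *
a=snapshot("scene")["img"][90:340,90:470];cv2.imwrite("pics/s9.png",cv2.resize(a,None,fx=2.1,fy=2.1)[:,:,::-1])
E
```

```text
top handle outer f 0 0
top panel f 48 [0.1452 0.1473 0.1501]
scene handle outer f 51 [0.1872 0.1876]
scene panel f 48 [0.1451 0.1466 0.1484]
wrist handle outer f 1128 [0.1897 0.1902]
wrist panel f 2439 [0.1451 0.1485 0.1503]
top 0.135
top 0.045 ([593.4, 18.0], 14.6, 60, 0.054) ([583.5, 186.5], 15.0, 63, 0.053) ([559.9, 755.9], 23.1, 128, 0.052) ([468.1, 9.5], 14.8, 64, 0.054) ([458.0, 180.8], 14.5, 62, 0.055)
scene 0.135
scene 0.045 ([473.7, 14.2], 14.4, 49, 0.052) ([599.4, 20.3], 14.8, 54, 0.052) ([464.8, 183.6], 13.8, 59, 0.053) ([587.9, 190.5], 15.8, 69, 0.052) ([563.1, 757.2], 23.1, 268, 0.05)
```

View pics/s9.png

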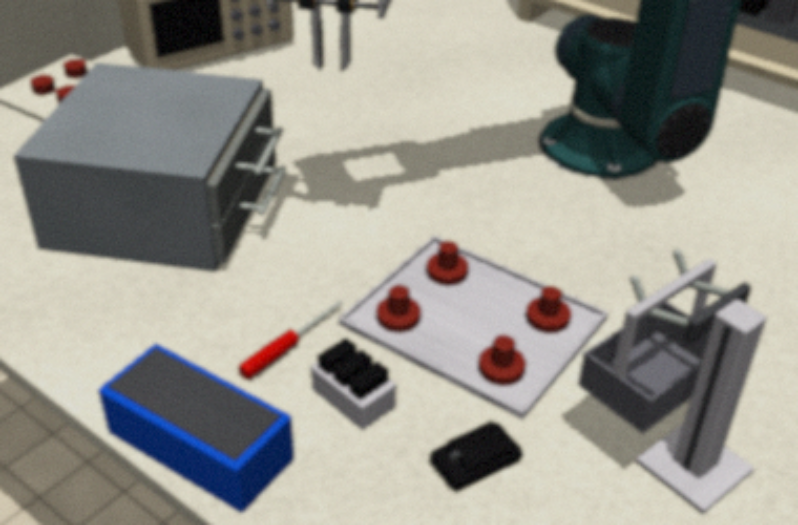

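The final picture shows the four hubs upright and spread on the tray, at (447,262), (398,307), (549,308) and (502,360). The basket hangs on the hook, the drawer is shut (its face measures 150 mm out) and the bystanders haven't moved.

```bash
python3 -c "
from bench import *
print(close_job())"
```

```text
the job is handed in; nothing more can be done
None
```

The job is handed in with everything in place (basket hung, all four hubs upright and spread on the tray, drawer shut, bystanders untouched), but it may be failed: the wrist force read 149 N for a moment during the second hub's grasp, over the 120 N limit.

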